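# Load and run the tub sealer

## Task

Finished deli cups were left standing in the tub sealer's die: take out whichever are there and stand them upright on the chopping block. Seat every foil-topped tub from the block, however many there are, upright and fully down in a die cavity of its own outline (round in round, square in square), then slide the die shuttle all the way in under the head, and only after that press the start button fully down and let go. Leave the small tin and the spice jars where they stand.

Things in the scene. Friction and masses are not known exactly. Their poses are not given: they have to be found in the camera images.
- round_tub_a_center (a point): round white plastic tub with a flat foil top, 62 mm across, 46 mm tall, 120 g, rigid, its foot chamfered 4 mm (over the lowest 5 mm); stands on the chopping block at the start. Point: its centre, 23 mm above its underside; z axis up. May be absent
- round_tub_b_center (a point): round white plastic tub with a flat foil top, 62 mm across, 46 mm tall, 120 g, rigid, its foot chamfered 4 mm (over the lowest 5 mm); stands on the chopping block at the start. Point: its centre, 23 mm above its underside; z axis up. May be absent
- square_tub_a_center (a point): square white plastic tub with a flat foil top, 58 x 58 mm (sides along its x and y axes), 46 mm tall, 120 g, rigid, its foot chamfered 4 mm (over the lowest 5 mm); stands on the chopping block at the start. Point: its centre, 23 mm above its underside; z axis up. May be absent
- square_tub_b_center (a point): square white plastic tub with a flat foil top, 58 x 58 mm (sides along its x and y axes), 46 mm tall, 120 g, rigid, its foot chamfered 4 mm (over the lowest 5 mm); stands on the chopping block at the start. Point: its centre, 23 mm above its underside; z axis up. May be absent
- cup_1_center (a point): finished deli cup with a fixed lid, tapering downwards, 66 mm across the lid (top 5 mm), up to 64 mm across the body, 60 mm tall, 220 g; left standing in a round cavity of the die at the start. Point: its centre, 30 mm above its underside; z axis up. May be absent
- cup_2_center (a point): finished deli cup with a fixed lid, tapering downwards, 66 mm across the lid (top 5 mm), up to 64 mm across the body, 60 mm tall, 220 g; left standing in a round cavity of the die at the start. Point: its centre, 30 mm above its underside; z axis up. May be absent
- round_cavity_a (a point): centre of the floor of a round cavity in the die shuttle (65 mm across, 12 mm deep; floor 24 mm above the table, die top 36 mm). Its x axis points the way the shuttle slides in, z up; cavity -111 mm along the shuttle's y axis from its middle
- square_cavity_a (a point): centre of the floor of a square cavity in the die shuttle (61 x 61 mm, sides parallel to the point axes, 12 mm deep; floor 24 mm above the table, die top 36 mm). Its x axis points the way the shuttle slides in, z up; cavity -37 mm along the shuttle's y axis from its middle
- round_cavity_b (a point): centre of the floor of a round cavity in the die shuttle (65 mm across, 12 mm deep; floor 24 mm above the table, die top 36 mm). Its x axis points the way the shuttle slides in, z up; cavity 37 mm along the shuttle's y axis from its middle
- square_cavity_b (a point): centre of the floor of a square cavity in the die shuttle (61 x 61 mm, sides parallel to the point axes, 12 mm deep; floor 24 mm above the table, die top 36 mm). Its x axis points the way the shuttle slides in, z up; cavity 111 mm along the shuttle's y axis from its middle
- shuttle (a joint): slide of the die shuttle, m: 0 = pulled right out towards the robot (as at the start), 0.14 = fully in under the sealer's head, at its stop. It moves along the +x axis of the cavity points, with about 2.5 N of friction and no spring, and stays where it is left; the die is 90 mm long in x, 300 mm wide
- shuttle_grip (a point): the shuttle's upright black grip in front of the die, 26 mm (along the slide) x 18 mm (across it) x 52 mm tall; point on its axis, 57 mm above the table, 18 mm below the grip's top; axes as the cavity points
- sealer_front (a point): middle of the lower front edge of the sealer's white head, which bridges the shuttle's track: 90 mm deep from here along x, 352 mm wide, its underside 100 mm and its top 146 mm above the table, cheeks below it at both ends; axes as the cavity points
- start (a joint): black start button on top of the sealer's head, near its right front: 0 = up, 0.006 = fully down; springs back, 5 N fully down
- start_top (a point): centre of the start button's top face (32 mm across), 164 mm above the table when up; it is pressed straight down
- block_top (a point): centre of the top face of the thick pale wooden chopping block, which stands fixed on the table: 360 mm along its x axis, 240 mm along its y axis, 50 mm thick; its z axis is up
- tin: small tin, 57 mm across, 72 mm tall; a bystander, to be left where it is. Origin: centre of its underside
- jar: spice jar, 45 mm across, 100 mm tall; a bystander, to be left where it is. Origin: centre of its underside
There are look-alikes about, which are no part of the job. Leave any orange or yellow look-alike of the part that bears cup_2_center alone.

How it is judged:
By the outcome, as a careful person would: the job done as asked, in the order asked, and still so for the second after the job is handed in, with the robot touching nothing.
Of round_tub_a, round_tub_b, square_tub_a, square_tub_b only 3 to 4 are there at a start; the rules pass over those that are not, and their reading is None.
Of cup_1, cup_2 only 1 to 2 are there at a start; the rules pass over those that are not, and their reading is None.
At some moment in a run one of round_tub_a, round_tub_b, square_tub_a, square_tub_b may be knocked a few centimetres aside while the robot is not near it.
It also fails if it takes over 210 s, if anything falls off the work surface, if the arm or the gripper's body presses on something with over 40 N, if the wrist force passes 120 N, or if a joint passes its speed limit or range.

## Robot

A 6-joint arm with a two-finger parallel gripper is mounted at the origin on a cart in front of the work surface, level with it; the furniture and walls round the work are solid. World frame = base frame: x ahead of the robot, y to its left, z up, the work surface at z = 0. Lengths are in m, angles in rad, forces in N, time in s.
With the tool pointing down it reaches from about 0.375 to 0.9 m from the base axis. Payload 3.1 kg.
Tool frame: the origin (TCP) lies between the finger pads; the fingertips stand 17 mm ahead of it and the grasp point (between the pads) lies 2 mm behind it (robot.nose_length is the distance from the TCP to the fingertips, in m); z points along the fingers, y is the line along which they close (so a half turn about z gives the same grasp; the last joint's range is limited). The gripper opens to 87 mm and grips with 3 to 60 N. Pads are 19 mm wide; open, the fingers measure 117 mm over their backs; the gripper's body (75 mm by 190 mm) begins 51 mm behind the grasp point.
Start: joints at [1.042, 0.527, 1.433, -0, 1.181, -0.178], TCP at [0.215, 0.587, 0.24] pointing down, gripper open.
Joint ranges: [-3.08, 3.08], [-0.75, 2.2], [0.22, 2.44], [-1.43, 4.57], [0, 2.65], [-2.85, 2.85]. Speed limits (rad/s): [2.79, 2.79, 3.14, 3.14, 3.14, 3.14].

## Interface

Orientations are given as a unit quaternion [x, y, z, w].
In Python, from rig import robot, cams gives the robot as it stands.
- The arm moves only by the shell command python3 -m pendant 'ROWS' [FORCE]. ROWS is JSON, a list of rows, each an object with "jaw": the opening, from 0 (shut) to 1 (fully open); "linear": the shift along the tool's x, y, z in cm, a list of three; "twist": the turn about the tool's z in degrees. A call has 1 to 12 rows; each row shifts and turns the commanded pose from where the row before left it, along the tool's axes as they then stand; what a row does not reach is not made up. A row lasts 1/12 s, in which the tool goes at most 41.7 mm and 7.16 degrees, less where a joint would pass 70% of its speed; a pose out of reach is approached as far as the arm can. A call is refused whole if a number of a shift passes 4.17 or a number of a turn 7.16, either way. A call with a gripper value outside its range is refused whole. The fingers move at their own pace and stop on an object; FORCE is the grip in N (left out, the last holds). Time passes only in rows, so rows that do not move let the fingers close. It gives the time, the measured TCP pose, the force, the opening and the grip force at its end, in the units of the state.
- robot.get_obs(): the state, without advancing time (a new reading comes with each control period).
- cams.camera(name): name is "side" or "top" or "wrist"; returns a dict with "color" (400x640x3 uint8, blue, green, red), "depth" (400x640 float32, m along the optical axis (not along the pixel's ray), 0 where there is no reading), "fov_y" (degrees; the focal length in pixels is half the picture's height over the tangent of half this angle, whatever the lens; pixels are square), "cx", "cy" (the principal point, pixels), "k1" (the pictures are not rectified: a ray, as slopes to the right and down, at radius r is drawn at 1 + k1 r^2 times it, then the intrinsics apply), "view" (4x4, takes a point from world to camera coordinates). Camera axes: x right, y down, z forward; pixel columns grow to the right and rows downward; lengths in m; the calibration is good to about 2 mm. A picture is of the moment at which its call begins.
- robot.hand_in(): hands the job in; it is judged then, once.
The state is a dict: "time": time; "q": joint angles; "joint_velocities": joint speeds; "joint_torque": joint torques, N m; "position": TCP position; "tool_rot": TCP orientation; "ft_force": force on the tool from outside, world axes, zero at the start; "moment": the same for the moment, N m; "grip_width": finger opening in m; "grip_force": force on a finger pad.
Only numpy, scipy, OpenCV 4.12 (cv2) and the standard library are available. Lean on these libraries where they do the work, as an engineer would, in place of code of your own. Each camera call takes 0.05 s, during which the arm holds its last target. There are 200 camera calls.

## Working session

There is one attempt and no reset: what is moved stays moved. The work goes in short steps, Python scripts to look and compute and a shell command to move; the robot and the scene stay as the last step left them, time stands still between calls to the robot, and variables do not carry over. Pictures are saved under pics/ and viewed, at most 14 in all, crops included, and the job is handed in when it is done.

```bash
ls; mkdir -p pics; cat > h.py <<'E'
import numpy as np,cv2
from rig import robot,cams
def cap(n):
    c=cams.camera(n); h=c['color'].shape[0]; f=h/2/np.tan(np.radians(c['fov_y'])/2)
    c['f']=f; V=np.array(c['view']); c['R']=V[:3,:3]; c['t']=V[:3,3]; c['o']=-c['R'].T@c['t']; return c
def rays(c,px):
    px=np.atleast_2d(np.array(px,float)); d=(px-[c['cx'],c['cy']])/c['f']; u=d.copy()
    for _ in range(20): u=d/(1+c['k1']*(u**2).sum(1,keepdims=True))
    return np.c_[u,np.ones(len(u))]@c['R']
def onz(c,px,z):
    r=rays(c,px); return c['o']+r*((z-c['o'][2])/r[:,2])[:,None]
def proj(c,P):
    p=np.atleast_2d(P)@c['R'].T+c['t']; u=p[:,:2]/p[:,2:]; u=u*(1+c['k1']*(u**2).sum(1,keepdims=True))
    return u*c['f']+[c['cx'],c['cy']]
def cloud(c):
    h,w=c['depth'].shape; g=np.mgrid[0:h,0:w]; px=np.c_[g[1].ravel(),g[0].ravel()]
    return (c['o']+rays(c,px)*c['depth'].reshape(-1,1)).reshape(h,w,3)
E
python3 - <<'E'
from h import *
for n in('top','side','wrist'):
    c=cap(n); cv2.imwrite(f'pics/{n}0.png',c['color']); print(n,c['o'],c['f'],c['k1'],c['R'][2])
    np.save(f'{n}0.npy',cloud(c))
print(robot.get_obs())
E
```

```text
pics
top [0.35639801 0.03457071 1.47727743] 369.42932273248647 -0.04893986299250664 [ 0.16343636 -0.00519318 -0.98654021]
side [ 0.52123251 -0.91735622  0.69265553] 378.3216245672827 0.03017210276308339 [ 0.05497657  0.86380147 -0.50082392]
wrist [0.14679873 0.61023552 0.38334078] 297.8534654653022 -0.004207728845711452 [ 0.24807828 -0.09412486 -0.96415646]
{'time': 0.15, 'q': array([ 1.04149220e+00,  5.28272288e-01,  1.43357774e+00,  3.39929655e-05,
        1.18142474e+00, -1.78518443e-01]), 'joint_velocities': array([ 1.11680366e-03, -2.68063850e-03, -3.67995170e-03,  3.01154795e-05,
        4.90477920e-04,  6.89989802e-04]), 'joint_torque': array([ 5.96585287e-04, -4.40432560e+01, -1.76842600e+01,  6.33319491e-02,
        5.52970846e-02, -1.04945807e-04]), 'position': array([0.21447818, 0.58648944, 0.23879396]), 'tool_rot': array([ 1.74501270e-01,  9.84656589e-01, -7.83482994e-04, -3.06228724e-04]), 'ft_force': array([-0.11190602, -1.11320461,  0.62012597]), 'moment': array([-0.00347011,  0.01039785, -0.01458695]), 'grip_force': 0.0, 'grip_width': 0.08729831537641008}
```

View pics/top0.png

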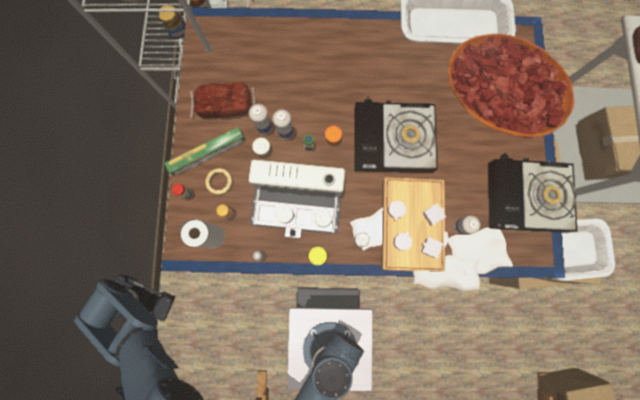

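View pics/side0.png

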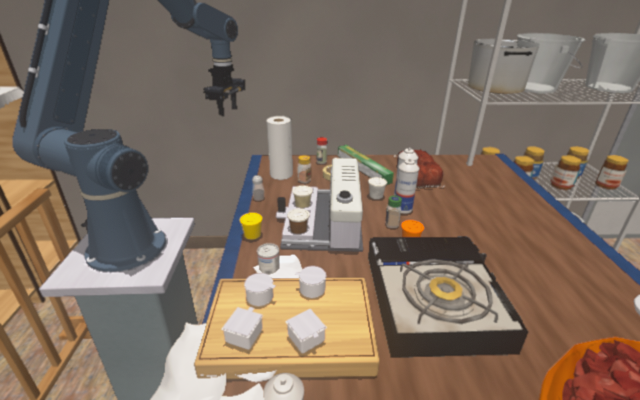

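The top view shows four tubs on the block: round at (397,210) and (403,242), square at (434,214) and (432,247). There are two cups in the die at (287,215) and (325,218), the grip is at (293,232) and the tin at (361,240). Look-alikes for the cups are yellow (318,256), orange (333,134) and a white pot behind the sealer (261,147). None of those stands in the die, so I choose the two in the die and check them in a close crop.

```bash
python3 - <<'E'
from h import *
im=cv2.imread('pics/top0.png')[150:275,245:455]
cv2.imwrite('pics/crop0.png',cv2.resize(im,None,fx=3.8,fy=3.8,interpolation=cv2.INTER_CUBIC))
c=cap('top'); P=np.load('top0.npy'); 
im=c['color']; hsv=cv2.cvtColor(im,cv2.COLOR_BGR2HSV)
# block outline
z=P[...,2]
def comps(m,name,lo=20,hi=9e9):
    n,l,s,ce=cv2.connectedComponentsWithStats(m.astype(np.uint8))
    for i in range(1,n):
        if lo<s[i,4]<hi: 
            q=P[l==i]; pts=np.argwhere(l==i)[:,::-1].astype(np.float32); r=cv2.minAreaRect(np.ascontiguousarray(q[:,:2].astype(np.float32)))
            print(name,ce[i].round(1),s[i,4],'z',q[:,2].mean().round(4),'rect',np.round(r[0],4),np.round(r[1],4),round(r[2],1),'mean',q[:,:2].mean(0).round(4))
R=np.zeros(z.shape,bool); R[150:275,180:470]=1
print('z samples block',z[225,415],z[260,395],'tubtop',z[210,397],'cup',z[215,287],'head',z[180,290])
comps(R&(z>.085)&(z<.105)&(hsv[...,1]<60),'tub?')
comps(R&(z>.03)&(z<.06),'mid')
comps(R&(z>.06)&(z<.085),'60-85')
comps(R&(z>.13)&(z<.155),'head')
E
```

```text
z samples block 0.05310436555381104 0.052634182170204546 tubtop 0.09646749756000483 cup 0.08602159988804647 head 0.14715142026980232
tub? [367.9 158. ] 334 z 0.0959 rect [ 0.7291 -0.1344] [0.0674 0.1012] 1.9 mean [ 0.7291 -0.1328]
tub? [398.8 153.9] 25 z 0.099 rect [ 0.747  -0.2529] [0.0411 0.0128] 64.6 mean [ 0.7473 -0.2524]
tub? [409.4 150.4] 21 z 0.0885 rect [ 0.7638 -0.2951] [0.0465 0.0085] 88.7 mean [ 0.7652 -0.2965]
tub? [416.2 156.8] 53 z 0.0961 rect [ 0.7413 -0.3178] [0.0732 0.0262] 82.2 mean [ 0.7379 -0.3205]
tub? [396.9 208.7] 226 z 0.0979 rect [ 0.5345 -0.2425] [0.0604 0.0615] 27.2 mean [ 0.5338 -0.2425]
tub? [283.4 213.2] 147 z 0.0876 rect [0.5104 0.1855] [0.0623 0.0612] 46.0 mean [0.5095 0.1858]
tub? [434.7 213.5] 252 z 0.0977 rect [ 0.5205 -0.3894] [0.0597 0.0664] 32.5 mean [ 0.5182 -0.386 ]
tub? [322.1 216.6] 141 z 0.0877 rect [0.4991 0.038 ] [0.0611 0.0642] 28.5 mean [0.4994 0.0391]
tub? [465.3 223.7] 69 z 0.0988 rect [ 0.4813 -0.5023] [0.0284 0.0612] 87.5 mean [ 0.4816 -0.5014]
tub? [216.5 235.6] 31 z 0.0949 rect [0.419  0.4362] [0.027  0.0794] 85.8 mean [0.4196 0.43
[... 2268 characters left out ...]
 0.0233] 81.0 mean [0.4406 0.1545]
60-85 [218.3 239.5] 32 z 0.0734 rect [0.4046 0.4331] [0.014 0.06 ] 62.8 mean [0.4062 0.4301]
60-85 [362.  238.7] 179 z 0.0709 rect [ 0.4193 -0.1134] [0.0541 0.0535] 89.2 mean [ 0.4201 -0.1134]
60-85 [316.8 255.3] 181 z 0.063 rect [0.3542 0.0556] [0.0637 0.0606] 1.3 mean [0.3548 0.0562]
60-85 [259.8 255.1] 21 z 0.0765 rect [0.3502 0.2716] [0.0155 0.0317] 76.5 mean [0.3513 0.2698]
head [294.4 175.2] 2176 z 0.1469 rect [0.6453 0.1385] [0.3525 0.0951] 85.0 mean [0.6445 0.1441]
head [212.1 235.9] 46 z 0.1431 rect [0.4191 0.4377] [0.0306 0.0846] 83.0 mean [0.4161 0.4339]
head [197.4 233.4] 21 z 0.1419 rect [0.4241 0.489 ] [0.0076 0.0259] 79.0 mean [0.4238 0.4884]
```

View pics/crop0.png

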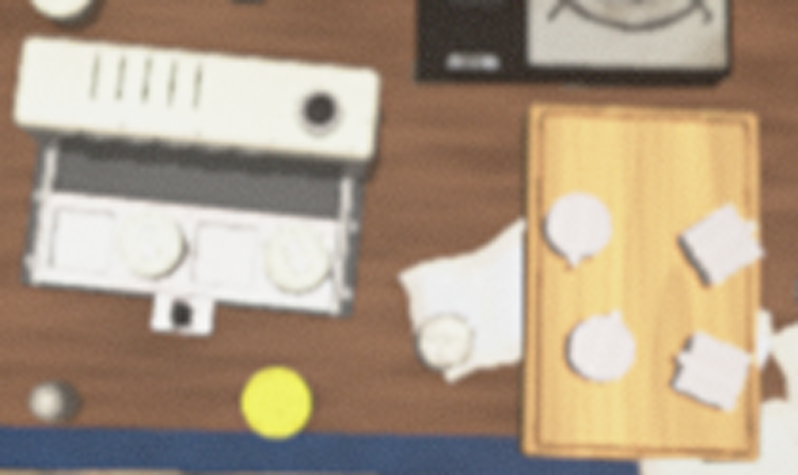

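The crop confirms it. Cups stand in the die's round cavities at crop (150,247) and (297,258), both with white lids. The squares at (85,240) and (225,255) are empty, the button is at (320,110), and the tubs carry small foil tabs. I'll put the geometry in the helper file and work out the first reach.

```bash
cat >> h.py <<'E'
def tool():
    from scipy.spatial.transform import Rotation as Ro
    o=robot.get_obs(); return o,np.array(o['position']),Ro.from_quat(o['tool_rot']).as_matrix()
def need(*T):
    "chain of (x,y,z,yaw of tool y in deg): prints tool shift cm after twist, twist deg"
    o,p,R=tool(); yaw=np.degrees(np.arctan2(R[1,1],R[0,1])); print('t',round(o['time'],1),'tcp',p.round(4),'yaw',yaw.round(1),'w',round(o['grip_width'],4),'tilt',R[:2,2].round(4))
    for x,y,z,a in T:
        d=(a-yaw+90)%180-90; yaw2=yaw+d; s=np.radians(yaw2); ty=np.array([np.cos(s),np.sin(s)]); tx=np.array([-ty[1],ty[0]])
        e=np.array([x,y,z])-p; print('->',(x,y,z,a),'twist',round(-d,1),'then shift',np.round([e[:2]@tx*100,e[:2]@ty*100,-e[2]*100],2)); p=np.array([x,y,z]); yaw=yaw2
DC=np.array([.5068,.1498]); DY=85.35
def die(u,v):
    s=np.radians(DY); ey=np.array([np.cos(s),np.sin(s)]); ex=np.array([ey[1],-ey[0]]); return DC+u*ex+v*ey
E
python3 - <<'E'
from h import *
P=np.load('top0.npy')
sub=P[(P[...,0]>.3)&(P[...,0]<.55)&(P[...,1]>.35)&(P[...,1]<.6)]
print('roll top',np.percentile(sub[:,2],99), sub[sub[:,2]>.2][:,:2].mean(0) if (sub[:,2]>.2).any() else '')
im=cv2.imread('pics/top0.png'); 
c=cap('top')
for v in(-.111,-.037,.037,.111): print(v,die(0,v),proj(c,[*die(0,v),.036]).round(1))
print('btn',onz(c,[329.2,179],.164),'grip',die(-.066,0))
a=die(0,-.111); b=die(0,.037)
need((.2145,.5865,.39,DY),(.43,.1,.30,DY),(.4991,.0385,.15,DY),(.4991,.0385,.074,DY),(.4991,.0385,.20,DY),(.62,-.26,.20,90),(.62,-.26,.101,90),(.62,-.26,.20,90),(.5104,.186,.20,DY))
E
```

```text
roll top 0.23445193434463552 [0.42344554 0.46937937]
-0.111 [0.49780137 0.03916536] [[322.1 218.4]]
-0.037 [0.50380046 0.11292179] [[303.3 216.5]]
0.037 [0.50979954 0.18667821] [[284.5 214.6]]
0.111 [0.51579863 0.26043464] [[265.8 212.7]]
btn [[0.62908097 0.01601131 0.164     ]] grip [0.44101724 0.15515054]
t 0.2 tcp [0.2146 0.5867 0.2391] yaw 69.9 w 0.087 tilt [-0.0005 -0.0008]
-> (0.2145, 0.5865, 0.39, 85.35) twist -15.4 then shift [ 1.000e-02 -2.000e-02 -1.509e+01]
-> (0.43, 0.1, 0.3, 85.35) twist -0.0 then shift [-25.42 -46.74   9.  ]
-> (0.4991, 0.0385, 0.15, 85.35) twist -0.0 then shift [-7.39 -5.57 15.  ]
-> (0.4991, 0.0385, 0.074, 85.35) twist -0.0 then shift [0.  0.  7.6]
-> (0.4991, 0.0385, 0.2, 85.35) twist -0.0 then shift [  0.    0.  -12.6]
-> (0.62, -0.26, 0.2, 90) twist -4.7 then shift [-12.09 -29.85  -0.  ]
-> (0.62, -0.26, 0.101, 90) twist -0.0 then shift [0.  0.  9.9]
-> (0.62, -0.26, 0.2, 90) twist -0.0 then shift [ 0.   0.  -9.9]
-> (0.5104, 0.186, 0.2, 85.35) twist 4.7 then shift [14.54 43.56 -0.  ]
```

```bash
python3 -m pendant '[{"jaw":1,"linear":[0,0,-3],"twist":-3.1},{"jaw":1,"linear":[0,0,-3],"twist":-3.1},{"jaw":1,"linear":[0,0,-3],"twist":-3.1},{"jaw":1,"linear":[0,0,-3],"twist":-3.1},{"jaw":1,"linear":[0,0,-3],"twist":-3},{"jaw":1,"linear":[0,0,0],"twist":0}]' 25
python3 -m pendant '[{"jaw":1,"linear":[-1.5,-2.5,0.5],"twist":0},{"jaw":1,"linear":[-1.5,-2.5,0.5],"twist":0},{"jaw":1,"linear":[-1.5,-2.5,0.5],"twist":0},{"jaw":1,"linear":[-1.5,-2.5,0.5],"twist":0},{"jaw":1,"linear":[-1.5,-2.5,0.5],"twist":0},{"jaw":1,"linear":[-1.5,-2.5,0.5],"twist":0},{"jaw":1,"linear":[-1.5,-2.5,0.5],"twist":0},{"jaw":1,"linear":[-1.5,-2.5,0.5],"twist":0},{"jaw":1,"linear":[-1.5,-2.5,0.5],"twist":0},{"jaw":1,"linear":[-1.5,-2.5,0.5],"twist":0},{"jaw":1,"linear":[-1.5,-2.5,0.5],"twist":0},{"jaw":1,"linear":[-1.5,-2.5,0.5],"twist":0}]'
python3 -m pendant '[{"jaw":1,"linear":[-1.5,-2.5,1],"twist":0},{"jaw":1,"linear":[-1.5,-2.5,1],"twist":0},{"jaw":1,"linear":[-1.5,-2.5,1],"twist":0},{"jaw":1,"linear":[-1.5,-2.5,1],"twist":0},{"jaw":1,"linear":[-1.5,-2.5,1],"twist":0},{"jaw":1,"linear":[-1.5,-2.5,1],"twist":0},{"jaw":1,"linear":[-1.5,-2.5,1],"twist":0},{"jaw":1,"linear":[-1.5,-2.5,1],"twist":0},{"jaw":1,"linear":[-1.5,-2.5,1],"twist":0},{"jaw":1,"linear":[0,0,0],"twist":0},{"jaw":1,"linear":[0,0,0],"twist":0}]'
python3 - <<'E'
from h import *
a=die(0,-.111)
need((*a,.15,DY),(*a,.074,DY))
c=cap('wrist'); np.save('w1.npy',cloud(c)); cv2.imwrite('pics/w1.png',c['color'])
E
```

```text
time: 0.75
position: [0.2161, 0.5894, 0.3971]
tool_rot: [0.04, 0.999, 0.006, 0.003]
ft_force: [0.8, 0.9, 0.8]
grip_width: 0.0871
grip_force: 0.0
time: 1.75
position: [0.3697, 0.2718, 0.3291]
tool_rot: [0.041, 0.999, -0.0, -0.0]
ft_force: [0.8, 0.3, -0.3]
grip_width: 0.087
grip_force: 0.0
time: 2.67
position: [0.4857, 0.0367, 0.2386]
tool_rot: [0.043, 0.999, 0.0, -0.001]
ft_force: [0.1, 0.5, -0.2]
grip_width: 0.0873
grip_force: 0.0
t 2.7 tcp [0.4857 0.0367 0.2386] yaw 85.1 w 0.0873 tilt [-0.0019  0.0005]
-> (np.float64(0.4978013690443566), np.float64(0.039165355150729844), 0.15, 85.35) twist -0.2 then shift [-1.19  0.34  8.86]
-> (np.float64(0.4978013690443566), np.float64(0.039165355150729844), 0.074, 85.35) twist -0.0 then shift [0.  0.  7.6]
```

View pics/w1.png

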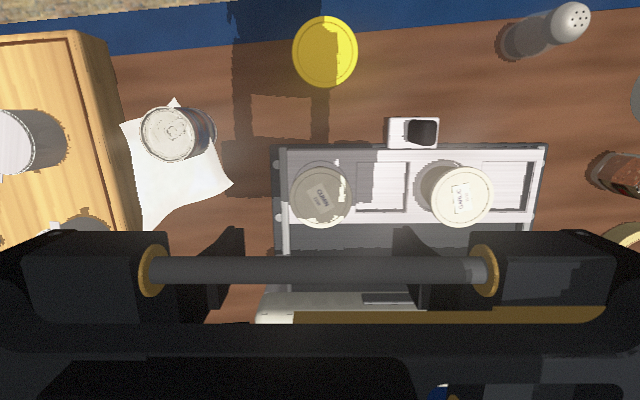

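The wrist view shows both cups in the die, lids at (320,194) and (461,198). The yellow look-alike is at (325,50) and the tin at (170,133). I'm going down on the first cup.

```bash
python3 -m pendant '[{"jaw":1,"linear":[-0.6,0.15,2],"twist":-0.2},{"jaw":1,"linear":[-0.6,0.15,2],"twist":0},{"jaw":1,"linear":[0,0,2],"twist":0},{"jaw":1,"linear":[0,0,2],"twist":0},{"jaw":1,"linear":[0,0,0],"twist":0}]'
python3 - <<'E'
from h import *
c=cap('wrist'); print(onz(c,[320,194],.084)); a=die(0,-.111); need((*a,.074,DY))
E
python3 -m pendant '[{"jaw":1,"linear":[0,0,2],"twist":0},{"jaw":1,"linear":[0,0,2],"twist":0},{"jaw":1,"linear":[0,0,2],"twist":0},{"jaw":1,"linear":[0,0,2],"twist":0},{"jaw":1,"linear":[0,0,0.4],"twist":0},{"jaw":1,"linear":[0,0,0],"twist":0},{"jaw":0.6,"linear":[0,0,0],"twist":0},{"jaw":0.6,"linear":[0,0,0],"twist":0},{"jaw":0.6,"linear":[0,0,0],"twist":0},{"jaw":0.6,"linear":[0,0,0],"twist":0},{"jaw":0.6,"linear":[0,0,0],"twist":0},{"jaw":0.6,"linear":[0,0,0],"twist":0}]' 25
```

```text
time: 3.13
position: [0.4948, 0.0416, 0.157]
tool_rot: [0.038, 0.999, 0.0, -0.004]
ft_force: [-0.4, 0.7, -0.4]
grip_width: 0.0869
grip_force: 0.0
[[0.47948502 0.04268218 0.084     ]]
t 3.2 tcp [0.4959 0.0413 0.1585] yaw 85.6 w 0.087 tilt [-0.0046  0.0009]
-> (np.float64(0.4978013690443566), np.float64(0.039165355150729844), 0.074, 85.35) twist 0.2 then shift [-0.21 -0.2   8.45]
time: 4.18
position: [0.4987, 0.0397, 0.0765]
tool_rot: [0.039, 0.999, -0.0, 0.001]
ft_force: [0.2, -0.9, 7.5]
grip_width: 0.0638
grip_force: 28.7
```

```bash
python3 -m pendant '[{"jaw":0.6,"linear":[0,0,-1],"twist":0},{"jaw":0.6,"linear":[0,0,-1],"twist":0},{"jaw":0.6,"linear":[0,0,-2],"twist":0},{"jaw":0.6,"linear":[0,0,-3],"twist":0},{"jaw":0.6,"linear":[0,0,-3],"twist":0},{"jaw":0.6,"linear":[0,0,-2.5],"twist":0},{"jaw":0.6,"linear":[0,0,0],"twist":0}]'
python3 -m pendant '[{"jaw":0.6,"linear":[-1,-2.5,0],"twist":-1},{"jaw":0.6,"linear":[-1,-2.5,0],"twist":-1},{"jaw":0.6,"linear":[-1,-2.5,0],"twist":-1},{"jaw":0.6,"linear":[-1,-2.5,0],"twist":-1},{"jaw":0.6,"linear":[-1,-2.5,0],"twist":-0.7},{"jaw":0.6,"linear":[-1,-2.5,0],"twist":0},{"jaw":0.6,"linear":[-1,-2.5,0],"twist":0},{"jaw":0.6,"linear":[-1,-2.5,0],"twist":0},{"jaw":0.6,"linear":[-1,-2.5,0],"twist":0},{"jaw":0.6,"linear":[-1,-2.5,0],"twist":0},{"jaw":0.6,"linear":[-1,-2.5,0],"twist":0},{"jaw":0.6,"linear":[-1,-2.5,0],"twist":0}]'
python3 -m pendant '[{"jaw":0.6,"linear":[0,0,0],"twist":0},{"jaw":0.6,"linear":[0,0,0],"twist":0},{"jaw":0.6,"linear":[0,0,0],"twist":0}]'
python3 - <<'E'
from h import *
need((.62,-.26,.102,90)); c=cap('top'); im=c['color'][150:275,245:455]
cv2.imwrite('pics/t2.png',cv2.resize(im,None,fx=3,fy=3))
P=cloud(c); hsv=cv2.cvtColor(c['color'],cv2.COLOR_BGR2HSV)
E
```

```text
time: 4.77
position: [0.5007, 0.0398, 0.2057]
tool_rot: [0.039, 0.999, -0.0, 0.005]
ft_force: [0.4, -0.3, -1.5]
grip_width: 0.0642
grip_force: 28.7
time: 5.77
position: [0.6123, -0.2624, 0.1991]
tool_rot: [-0.002, 1.0, 0.001, -0.001]
ft_force: [-0.1, 0.1, -2.0]
grip_width: 0.064
grip_force: 28.6
time: 6.02
position: [0.6117, -0.2608, 0.1992]
tool_rot: [-0.002, 1.0, 0.001, -0.002]
ft_force: [-0.1, 0.1, -2.1]
grip_width: 0.064
grip_force: 28.5
t 6.0 tcp [ 0.6117 -0.2608  0.1992] yaw 90.2 w 0.064 tilt [-0.0031  0.0026]
-> (0.62, -0.26, 0.102, 90) twist 0.2 then shift [-0.83  0.08  9.72]
```

View pics/t2.png

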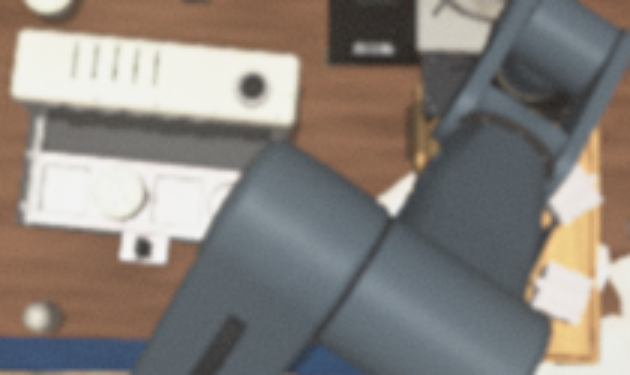

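Cup 1 is held above the far end of the block; the arm hides the rest of the view. I'm lowering it.

```bash
python3 -m pendant '[{"jaw":0.6,"linear":[-0.4,0,2],"twist":0},{"jaw":0.6,"linear":[-0.4,0,2],"twist":0},{"jaw":0.6,"linear":[0,0,2],"twist":0},{"jaw":0.6,"linear":[0,0,2],"twist":0},{"jaw":0.6,"linear":[0,0,1],"twist":0},{"jaw":0.6,"linear":[0,0,0.5],"twist":0},{"jaw":0.6,"linear":[0,0,0.2],"twist":0},{"jaw":0.6,"linear":[0,0,0],"twist":0},{"jaw":0.6,"linear":[0,0,0],"twist":0}]'
python3 -m pendant '[{"jaw":1,"linear":[0,0,0],"twist":0},{"jaw":1,"linear":[0,0,0],"twist":0},{"jaw":1,"linear":[0,0,0],"twist":0},{"jaw":1,"linear":[0,0,-1],"twist":0},{"jaw":1,"linear":[0,0,-2],"twist":0},{"jaw":1,"linear":[0,0,-3],"twist":0},{"jaw":1,"linear":[0,0,-3],"twist":0},{"jaw":1,"linear":[0,0,-1],"twist":0},{"jaw":1,"linear":[0,0,0],"twist":0}]'
python3 - <<'E'
from h import *
b=die(0,.037); need((*b,.20,DY),(*b,.076,DY)); c=cap('wrist'); cv2.imwrite('pics/w3.png',c['color'])
E
```

```text
time: 6.82
position: [0.6217, -0.2621, 0.1048]
tool_rot: [-0.002, 1.0, -0.001, 0.001]
ft_force: [1.0, -0.1, -2.3]
grip_width: 0.0639
grip_force: 28.6
time: 7.57
position: [0.6232, -0.2631, 0.2085]
tool_rot: [-0.002, 1.0, -0.002, 0.004]
ft_force: [0.1, -1.1, -0.2]
grip_width: 0.0871
grip_force: 0.0
t 7.6 tcp [ 0.6232 -0.2631  0.2085] yaw 90.2 w 0.0871 tilt [ 0.0078 -0.0049]
-> (np.float64(0.5097995436518812), np.float64(0.1866782149497567), 0.2, 85.35) twist 4.9 then shift [14.95 43.91  0.85]
-> (np.float64(0.5097995436518812), np.float64(0.1866782149497567), 0.076, 85.35) twist -0.0 then shift [ 0.   0.  12.4]
```

View pics/w3.png

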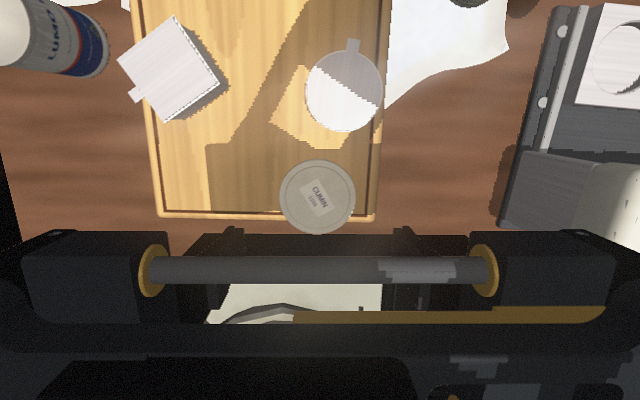

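Cup 1 stands upright on the block, lid at (317,197). Next is cup 2.

```bash
python3 -m pendant '[{"jaw":1,"linear":[1.5,2.75,0],"twist":1},{"jaw":1,"linear":[1.5,2.75,0],"twist":1},{"jaw":1,"linear":[1.5,2.75,0],"twist":1},{"jaw":1,"linear":[1.5,2.75,0],"twist":1},{"jaw":1,"linear":[1.5,2.75,0],"twist":0.9},{"jaw":1,"linear":[1.5,2.75,0],"twist":0},{"jaw":1,"linear":[1.5,2.75,0],"twist":0},{"jaw":1,"linear":[1,2.75,0],"twist":0},{"jaw":1,"linear":[1,2.75,0],"twist":0},{"jaw":1,"linear":[1,2.75,0],"twist":0},{"jaw":1,"linear":[1,2.75,0],"twist":0},{"jaw":1,"linear":[0.5,2.75,0],"twist":0}]'
python3 -m pendant '[{"jaw":1,"linear":[0,2.75,0.8],"twist":0},{"jaw":1,"linear":[0,2.75,0],"twist":0},{"jaw":1,"linear":[0,2.75,0],"twist":0},{"jaw":1,"linear":[0,2.5,0],"twist":0},{"jaw":1,"linear":[0,0,0],"twist":0},{"jaw":1,"linear":[0,0,0],"twist":0}]'
python3 - <<'E'
from h import *
b=die(0,.037); need((*b,.076,DY))
E
```

```text
time: 8.62
position: [0.4882, 0.0774, 0.2017]
tool_rot: [0.041, 0.999, 0.0, -0.003]
ft_force: [0.6, 0.2, 0.1]
grip_width: 0.0872
grip_force: 0.0
time: 9.12
position: [0.4987, 0.1839, 0.1938]
tool_rot: [0.04, 0.999, -0.0, -0.002]
ft_force: [0.3, -0.0, -0.4]
grip_width: 0.0869
grip_force: 0.0
t 9.1 tcp [0.4987 0.1839 0.1938] yaw 85.5 w 0.0869 tilt [-0.0037 -0.0008]
-> (np.float64(0.5097995436518812), np.float64(0.1866782149497567), 0.076, 85.35) twist 0.1 then shift [-1.08  0.37 11.78]
```

```bash
python3 -m pendant '[{"jaw":1,"linear":[-0.5,0.2,2],"twist":0},{"jaw":1,"linear":[-0.5,0.15,2],"twist":0},{"jaw":1,"linear":[0,0,2],"twist":0},{"jaw":1,"linear":[0,0,2],"twist":0},{"jaw":1,"linear":[0,0,2],"twist":0},{"jaw":1,"linear":[0,0,1.8],"twist":0},{"jaw":1,"linear":[0,0,0],"twist":0},{"jaw":0.6,"linear":[0,0,0],"twist":0},{"jaw":0.6,"linear":[0,0,0],"twist":0},{"jaw":0.6,"linear":[0,0,0],"twist":0},{"jaw":0.6,"linear":[0,0,0],"twist":0},{"jaw":0.6,"linear":[0,0,0],"twist":0}]' 25
python3 -m pendant '[{"jaw":0.6,"linear":[0,0,0],"twist":0},{"jaw":0.6,"linear":[0,0,-1],"twist":0},{"jaw":0.6,"linear":[0,0,-1],"twist":0},{"jaw":0.6,"linear":[0,0,-2.5],"twist":0},{"jaw":0.6,"linear":[0,0,-3],"twist":0},{"jaw":0.6,"linear":[0,0,-3],"twist":0},{"jaw":0.6,"linear":[0,0,-3],"twist":0},{"jaw":0.6,"linear":[0,0,-3],"twist":0},{"jaw":0.6,"linear":[0,0,-1],"twist":0},{"jaw":0.6,"linear":[0,0,0],"twist":0}]'
python3 - <<'E'
from h import *
need((.62,-.38,.25,90))
E
```

```text
time: 10.12
position: [0.5111, 0.1856, 0.0787]
tool_rot: [0.041, 0.999, -0.0, 0.001]
ft_force: [0.9, -1.6, 2.2]
grip_width: 0.0638
grip_force: 24.9
time: 10.95
position: [0.512, 0.1862, 0.2559]
tool_rot: [0.041, 0.999, 0.001, 0.004]
ft_force: [0.0, -0.4, -2.0]
grip_width: 0.0642
grip_force: 24.9
t 10.9 tcp [0.512  0.1862 0.2559] yaw 85.3 w 0.0642 tilt [0.0075 0.0013]
-> (0.62, -0.38, 0.25, 90) twist -4.7 then shift [-10.8  -56.62   0.59]
```

```bash
python3 -m pendant '[{"jaw":0.6,"linear":[0,-2.8,0],"twist":-1},{"jaw":0.6,"linear":[0,-2.8,0],"twist":-1},{"jaw":0.6,"linear":[0,-2.8,0],"twist":-1},{"jaw":0.6,"linear":[0,-2.8,0],"twist":-1},{"jaw":0.6,"linear":[0,-2.8,0],"twist":-0.7},{"jaw":0.6,"linear":[0,-2.8,0],"twist":0},{"jaw":0.6,"linear":[-0.8,-2.8,0],"twist":0},{"jaw":0.6,"linear":[-0.8,-2.8,0],"twist":0},{"jaw":0.6,"linear":[-0.8,-2.8,0],"twist":0},{"jaw":0.6,"linear":[-0.8,-2.8,0],"twist":0},{"jaw":0.6,"linear":[-0.8,-2.8,0],"twist":0},{"jaw":0.6,"linear":[-0.8,-2.8,0],"twist":0}]'
python3 -m pendant '[{"jaw":0.6,"linear":[-0.8,-2.8,0],"twist":0},{"jaw":0.6,"linear":[-0.8,-2.8,0],"twist":0},{"jaw":0.6,"linear":[-0.8,-2.8,0],"twist":0},{"jaw":0.6,"linear":[-0.8,-2.8,0],"twist":0},{"jaw":0.6,"linear":[-0.8,-2.8,0],"twist":0},{"jaw":0.6,"linear":[-0.8,-2.8,0],"twist":0},{"jaw":0.6,"linear":[-0.8,-2.8,0],"twist":0},{"jaw":0.6,"linear":[0,-2.8,0],"twist":0},{"jaw":0.6,"linear":[0,0,0],"twist":0},{"jaw":0.6,"linear":[0,0,0],"twist":0}]'
python3 - <<'E'
from h import *
need((.62,-.38,.105,90)); c=cap('wrist'); cv2.imwrite('pics/w4.png',c['color'])
E
```

```text
time: 11.95
position: [0.5506, -0.1508, 0.2499]
tool_rot: [0.0, 1.0, 0.001, -0.002]
ft_force: [0.8, 0.2, -2.0]
grip_width: 0.0641
grip_force: 24.9
time: 12.78
position: [0.6064, -0.3749, 0.2488]
tool_rot: [0.001, 1.0, 0.002, -0.002]
ft_force: [0.0, -0.3, -1.9]
grip_width: 0.0642
grip_force: 24.9
t 12.8 tcp [ 0.6064 -0.3749  0.2488] yaw 89.9 w 0.0642 tilt [-0.0041  0.0039]
-> (0.62, -0.38, 0.105, 90) twist -0.1 then shift [-1.36 -0.51 14.38]
```

View pics/w4.png

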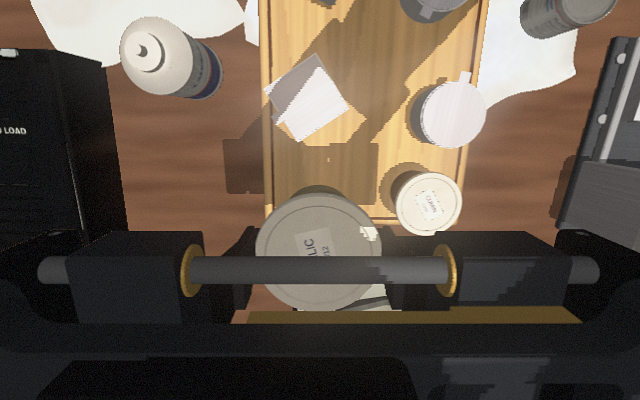

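The held cup is at the centre, with clear block beneath it. Cup 1 is at (428,205), inside the block's edge. I'm lowering cup 2.

```bash
python3 -m pendant '[{"jaw":0.6,"linear":[-0.5,-0.2,3],"twist":0},{"jaw":0.6,"linear":[-0.5,-0.2,3],"twist":0},{"jaw":0.6,"linear":[0,0,3],"twist":0},{"jaw":0.6,"linear":[0,0,2],"twist":0},{"jaw":0.6,"linear":[0,0,2],"twist":0},{"jaw":0.6,"linear":[0,0,0.8],"twist":0},{"jaw":0.6,"linear":[0,0,0.3],"twist":0},{"jaw":0.6,"linear":[0,0,0],"twist":0},{"jaw":0.6,"linear":[0,0,0],"twist":0}]'
python3 -m pendant '[{"jaw":1,"linear":[0,0,0],"twist":0},{"jaw":1,"linear":[0,0,0],"twist":0},{"jaw":1,"linear":[0,0,0],"twist":0},{"jaw":1,"linear":[0,0,-1],"twist":0},{"jaw":1,"linear":[0,0,-2],"twist":0},{"jaw":1,"linear":[0,0,-3],"twist":0},{"jaw":1,"linear":[0,0,-3],"twist":0},{"jaw":1,"linear":[3,0,-3],"twist":0},{"jaw":1,"linear":[3,0,-1],"twist":0},{"jaw":1,"linear":[0,0,0],"twist":0},{"jaw":1,"linear":[0,0,0],"twist":0}]'
python3 - <<'E'
from h import *
need((.52,-.387,.25,90)); c=cap('wrist'); cv2.imwrite('pics/w5.png',c['color']); np.save('w5.npy',cloud(c))
E
```

```text
time: 13.58
position: [0.6186, -0.378, 0.1127]
tool_rot: [-0.0, 1.0, -0.001, 0.001]
ft_force: [-0.7, -0.4, -2.2]
grip_width: 0.0645
grip_force: 24.9
time: 14.5
position: [0.5578, -0.3788, 0.2439]
tool_rot: [0.001, 1.0, -0.001, 0.001]
ft_force: [-0.5, -0.8, 0.1]
grip_width: 0.087
grip_force: 0.0
t 14.5 tcp [ 0.5578 -0.3788  0.2439] yaw 89.9 w 0.087 tilt [ 0.0029 -0.0025]
-> (0.52, -0.387, 0.25, 90) twist -0.1 then shift [ 3.78 -0.82 -0.61]
```

View pics/w5.png

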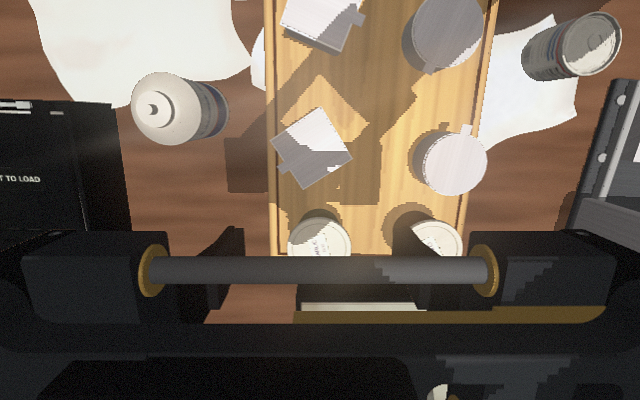

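Both cups stand upright on the block at (320,238) and (432,238). The square tub is at (312,148) with its tab at (283,170), the far square at (325,18) with its tab at (362,17), and the rounds at (448,160) and (448,35). Next I'll measure the tubs from depth.

```bash
cat >> h.py <<'E'
def tubs(P,zlo=.088,zhi=.103,box=(.31,.66,-.46,-.19)):
    m=(P[...,2]>zlo)&(P[...,2]<zhi)&(P[...,0]>box[0])&(P[...,0]<box[1])&(P[...,1]>box[2])&(P[...,1]<box[3])
    q=P[m]; G=np.zeros((400,400),np.uint8); ij=((q[:,:2]-[box[0],box[2]])*1000+40).astype(int); G[ij[:,0],ij[:,1]]=255
    G=cv2.morphologyEx(G,cv2.MORPH_CLOSE,np.ones((5,5)))
    O=cv2.morphologyEx(G,cv2.MORPH_OPEN,cv2.getStructuringElement(2,(31,31)))
    T=cv2.morphologyEx(cv2.subtract(G,cv2.dilate(O,np.ones((5,5)))),cv2.MORPH_OPEN,np.ones((4,4)))
    tp=np.argwhere(T>0)
    for k in cv2.findContours(O,0,2)[0]:
        A=cv2.contourArea(k)
        if A<1200: continue
        r=cv2.minAreaRect(k); w=lambda p:(np.array(box)[[0,2]]+(np.array(p)[::-1]-40)/1000+.0005).round(4)
        c=w(r[0]); e=cv2.boxPoints(r)[1]-cv2.boxPoints(r)[0]; ang=np.degrees(np.arctan2(e[0],e[1]))%90
        cc,rad=cv2.minEnclosingCircle(k); d=(tp-40)/1000+[box[0],box[2]]-c; n=np.hypot(*d.T); d=d[n<.05]
        td=np.degrees(np.arctan2(*d.mean(0)[::-1])).round(0) if len(d)>4 else None
        sq=A/(np.pi*rad**2)<.8
        print('square' if sq else 'round','rect c',c,np.round(r[1],0),'face dir',ang.round(1),ang.round(1)-90,'circ c',w(cc),round(rad,1),'tab dir',td,'A',A)
E
python3 - <<'E'
from h import *
print('wrist');tubs(np.load('w5.npy')); print('top'); tubs(cloud(cap('top')))
E
```

```text
wrist
round rect c [ 0.533 -0.246] [61. 61.] face dir 45.0 -45.0 circ c [ 0.533 -0.246] 31.7 tab dir 167.0 A 2963.0
round rect c [ 0.5187 -0.3886] [60. 62.] face dir 32.5 -57.5 circ c [ 0.5182 -0.3874] 34.9 tab dir -10.0 A 3231.5
round rect c [ 0.4165 -0.2665] [54. 62.] face dir 0.0 -90.0 circ c [ 0.4127 -0.2667] 31.7 tab dir -26.0 A 2735.5
square rect c [ 0.4075 -0.3735] [36. 44.] face dir 0.0 -90.0 circ c [ 0.4053 -0.3735] 22.3 tab dir -118.0 A 1237.0
top
```

```bash
python3 -m pendant '[{"jaw":1,"linear":[0,0,0],"twist":7.1},{"jaw":1,"linear":[0,0,0],"twist":7.1},{"jaw":1,"linear":[0,0,0],"twist":7.1},{"jaw":1,"linear":[0,0,0],"twist":7.1},{"jaw":1,"linear":[0,0,0],"twist":7.1},{"jaw":1,"linear":[0,0,0],"twist":7.1},{"jaw":1,"linear":[0,0,0],"twist":7.1},{"jaw":1,"linear":[0,0,0],"twist":7.1},{"jaw":1,"linear":[0,0,0],"twist":0},{"jaw":1,"linear":[0,0,0],"twist":0}]'
python3 - <<'E'
from h import *
need((.5185,-.388,.15,32.5),(.5185,-.388,.086,32.5)); c=cap('wrist'); tubs(cloud(c))
E
```

```text
time: 15.43
position: [0.559, -0.3778, 0.2399]
tool_rot: [0.474, 0.881, 0.0, -0.001]
ft_force: [-0.3, -0.1, -0.3]
grip_width: 0.0872
grip_force: 0.0
t 15.4 tcp [ 0.559  -0.3778  0.2399] yaw 33.4 w 0.0872 tilt [-0.0008  0.0009]
-> (0.5185, -0.388, 0.15, 32.5) twist 0.9 then shift [ 1.32 -3.96  8.99]
-> (0.5185, -0.388, 0.086, 32.5) twist -0.0 then shift [0.  0.  6.4]
round rect c [ 0.533 -0.245] [61. 62.] face dir 45.0 -45.0 circ c [ 0.5332 -0.2454] 32.0 tab dir 168.0 A 3019.0
round rect c [ 0.519  -0.3883] [60. 62.] face dir 32.3 -57.7 circ c [ 0.518 -0.387] 35.3 tab dir 166.0 A 3223.0
round rect c [ 0.3924 -0.3746] [62. 60.] face dir 66.8 -23.199997 circ c [ 0.3925 -0.3759] 35.3 tab dir -70.0 A 3240.5
```

```bash
python3 -m pendant '[{"jaw":1,"linear":[0.3,-1,2],"twist":0.9},{"jaw":1,"linear":[0.3,-1,2],"twist":0},{"jaw":1,"linear":[0.3,-1,2],"twist":0},{"jaw":1,"linear":[0.4,-1,2],"twist":0},{"jaw":1,"linear":[0,0,1],"twist":0},{"jaw":1,"linear":[0,0,0],"twist":0},{"jaw":1,"linear":[0,0,0],"twist":0}]'
python3 - <<'E'
from h import *
need((.5185,-.388,.086,32.5))
E
python3 -m pendant '[{"jaw":1,"linear":[0,0,2],"twist":0},{"jaw":1,"linear":[0,0,2],"twist":0},{"jaw":1,"linear":[0,0,2],"twist":0},{"jaw":1,"linear":[0,0,0.3],"twist":0},{"jaw":1,"linear":[0,0,0],"twist":0},{"jaw":1,"linear":[0,0,0],"twist":0},{"jaw":0.5,"linear":[0,0,0],"twist":0},{"jaw":0.5,"linear":[0,0,0],"twist":0},{"jaw":0.5,"linear":[0,0,0],"twist":0},{"jaw":0.5,"linear":[0,0,0],"twist":0},{"jaw":0.5,"linear":[0,0,0],"twist":0},{"jaw":0.5,"linear":[0,0,0],"twist":0}]' 25
python3 - <<'E'
from h import *
need((.5185,-.388,.086,32.5))
E
```

```text
time: 16.07
position: [0.5183, -0.3887, 0.1508]
tool_rot: [0.482, 0.876, 0.0, 0.0]
ft_force: [-0.2, -0.9, 0.5]
grip_width: 0.0869
grip_force: 0.0
t 16.1 tcp [ 0.5183 -0.3887  0.1508] yaw 32.4 w 0.0869 tilt [0.0002 0.0003]
-> (0.5185, -0.388, 0.086, 32.5) twist -0.1 then shift [0.05 0.05 6.48]
time: 17.07
position: [0.5179, -0.3887, 0.0884]
tool_rot: [0.483, 0.876, 0.0, 0.0]
ft_force: [0.6, 0.4, 1.1]
grip_width: 0.0577
grip_force: 25.0
t 17.1 tcp [ 0.5179 -0.3887  0.0884] yaw 32.3 w 0.0577 tilt [ 0.0008 -0.0003]
-> (0.5185, -0.388, 0.086, 32.5) twist -0.2 then shift [0.03 0.09 0.24]
```

```bash
python3 -m pendant '[{"jaw":0.5,"linear":[0,0,-1],"twist":0},{"jaw":0.5,"linear":[0,0,-2],"twist":0},{"jaw":0.5,"linear":[0,0,-3],"twist":0},{"jaw":0.5,"linear":[0,0,-3],"twist":0},{"jaw":0.5,"linear":[0,0,-3],"twist":-7.1},{"jaw":0.5,"linear":[0,0,-3],"twist":-7.1},{"jaw":0.5,"linear":[0,0,0],"twist":-7.1},{"jaw":0.5,"linear":[0,0,0],"twist":-7.1},{"jaw":0.5,"linear":[0,0,0],"twist":-7.1},{"jaw":0.5,"linear":[0,0,0],"twist":-7.1},{"jaw":0.5,"linear":[0,0,0],"twist":-7.1},{"jaw":0.5,"linear":[0,0,0],"twist":-3.3}]'
python3 - <<'E'
from h import *
b=die(0,.111); need((*b,.24,DY))
E
```

```text
time: 18.07
position: [0.5172, -0.3883, 0.2382]
tool_rot: [0.038, 0.999, 0.0, -0.0]
ft_force: [0.1, 0.5, -1.4]
grip_width: 0.0581
grip_force: 25.0
t 18.1 tcp [ 0.5172 -0.3883  0.2382] yaw 85.6 w 0.0581 tilt [-0.0007  0.0004]
-> (np.float64(0.5157986309556435), np.float64(0.26043464484927015), 0.24, 85.35) twist 0.2 then shift [ 5.4  64.65 -0.18]
```

```bash
python3 -m pendant '[{"jaw":0.5,"linear":[0.4,2.8,0],"twist":0},{"jaw":0.5,"linear":[0.4,2.8,0],"twist":0},{"jaw":0.5,"linear":[0.4,2.8,0],"twist":0},{"jaw":0.5,"linear":[0.4,2.8,0],"twist":0},{"jaw":0.5,"linear":[0.4,2.8,0],"twist":0},{"jaw":0.5,"linear":[0.4,2.8,0],"twist":0},{"jaw":0.5,"linear":[0.4,2.8,0],"twist":0},{"jaw":0.5,"linear":[0.4,2.8,0],"twist":0},{"jaw":0.5,"linear":[0.4,2.8,0],"twist":0},{"jaw":0.5,"linear":[0.4,2.8,0],"twist":0},{"jaw":0.5,"linear":[0.4,2.8,0],"twist":0},{"jaw":0.5,"linear":[0.4,2.8,0],"twist":0}]'
python3 -m pendant '[{"jaw":0.5,"linear":[0.2,2.8,0],"twist":0},{"jaw":0.5,"linear":[0.2,2.8,0],"twist":0},{"jaw":0.5,"linear":[0.2,2.8,0],"twist":0},{"jaw":0.5,"linear":[0.2,2.8,0],"twist":0},{"jaw":0.5,"linear":[0,2.8,0],"twist":0},{"jaw":0.5,"linear":[0,2.8,0],"twist":0},{"jaw":0.5,"linear":[0,2.8,0],"twist":0},{"jaw":0.5,"linear":[0,2.8,0],"twist":0},{"jaw":0.5,"linear":[0,2.8,0],"twist":0},{"jaw":0.5,"linear":[0,2.8,0],"twist":0},{"jaw":0.5,"linear":[0,2.8,0],"twist":0},{"jaw":0.5,"linear":[0,0,0],"twist":0}]'
python3 - <<'E'
from h import *
b=die(0,.111); need((*b,.24,DY),(*b,.0624,DY))
c=cap('wrist'); P=cloud(c); cv2.imwrite('pics/w6.png',c['color'])
d=P[...,:2]-DC; s=np.radians(DY); ey=np.array([np.cos(s),np.sin(s)]); ex=np.array([ey[1],-ey[0]])
u=d@ex; v=d@ey; z=P[...,2]
m=(abs(u)<.06)&(abs(v)<.17)
top=m&(z>.030)&(z<.045); fl=m&(z>.015)&(z<.029)&(abs(u)<.04)
print('top z',np.median(z[top]),'floor',np.median(z[fl]))
r=cv2.minAreaRect(P[top][:,:2].astype(np.float32)); print(r)
for k in(-.111,-.037,.037,.111):
    q=fl&(abs(v-k)<.036)
    if q.sum()>50: print(k,q.sum(),'u',np.percentile(u[q],[1,50,99]).round(4),'v-k',(np.percentile(v[q],[1,50,99])-k).round(4))
# front edge of die per v
for k in np.arange(-.14,.15,.04):
    q=top&(abs(v-k)<.008); 
    if q.sum()>20: print('edge v',k.round(2),np.percentile(u[q],[0.5,99.5]).round(4))
E
```

```text
time: 19.07
position: [0.4967, -0.0485, 0.2385]
tool_rot: [0.041, 0.999, -0.0, -0.0]
ft_force: [0.4, 0.4, -1.2]
grip_width: 0.0579
grip_force: 25.0
time: 20.07
position: [0.5147, 0.2623, 0.2385]
tool_rot: [0.039, 0.999, 0.002, 0.001]
ft_force: [-0.2, -0.3, -1.5]
grip_width: 0.0579
grip_force: 25.0
t 20.1 tcp [0.5147 0.2623 0.2385] yaw 85.5 w 0.0579 tilt [0.0017 0.003 ]
-> (np.float64(0.5157986309556435), np.float64(0.26043464484927015), 0.24, 85.35) twist 0.2 then shift [-0.12 -0.18 -0.15]
-> (np.float64(0.5157986309556435), np.float64(0.26043464484927015), 0.0624, 85.35) twist -0.0 then shift [ 0.    0.   17.76]
top z 0.035555899696836646 floor 0.023663181604891448
((0.49922317266464233, 0.14692935347557068), (0.3019309341907501, 0.10395907610654831), 85.57199096679688)
-0.111 2064 u [-0.0292  0.0002  0.0309] v-k [-0.0352 -0.0077  0.0216]
-0.037 2392 u [-0.0292  0.0001  0.03  ] v-k [-0.0335 -0.0058  0.0236]
0.037 2066 u [-0.0294 -0.0011  0.0303] v-k [-0.034  -0.005   0.0265]
0.111 1720 u [-0.0296 -0.0099  0.0113] v-k [-0.033  -0.0031  0.0276]
edge v -0.14 [-0.0454  0.0445]
edge v -0.1 [-0.0455  0.0444]
edge v -0.06 [-0.0456  0.0441]
edge v -0.02 [-0.0456  0.0443]
edge v 0.02 [-0.0456  0.0441]
edge v 0.06 [-0.0456  0.0079]
edge v 0.1 [-0.0456 -0.0319]
edge v 0.14 [-0.0456  0.0085]
```

View pics/w6.png

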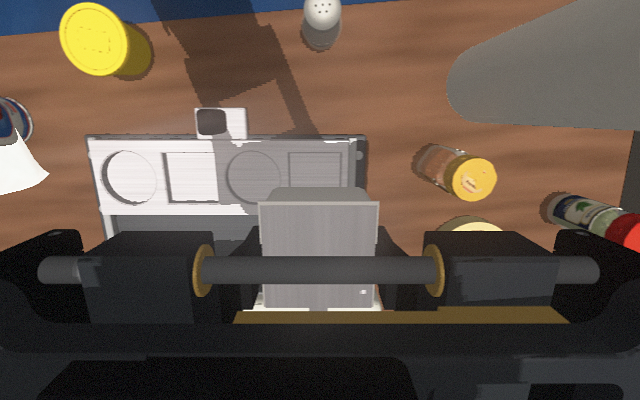

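The tub is held square above the die, at (318,245). All four cavities are empty, at (130,177), (192,176), (253,176) and (315,172). I'll check the die's ends along y before going down.

```bash
python3 - <<'E'
from h import *
s=np.radians(DY); ey=np.array([np.cos(s),np.sin(s)]); ex=np.array([ey[1],-ey[0]])
for n in('wrist','top'):
    P=cloud(cap(n)); d=P[...,:2]-DC; u=d@ex; v=d@ey; z=P[...,2]
    for k in(-.038,.038):
        q=(abs(u-k)<.004)&(abs(v)<.17)&(z>.0325)&(z<.04); print(n,k,q.sum(),np.percentile(v[q],[0,.5,99.5,100]).round(4) if q.sum()>10 else '')
# wrist colour: squares' edge via rays at die top
c=cap('wrist')
for px in((163,175),(221,175),(287,170)): 
    p=onz(c,px,.036)[0,:2]-DC; print(px,(p@ex).round(4),(p@ey).round(4))
g=cv2.cvtColor(c['color'],6)[160]; print(g[95:350].tolist())
E
```

```text
wrist -0.038 1813 [-0.1539 -0.1515  0.1456  0.147 ]
wrist 0.038 925 [-0.153  -0.1523  0.0342  0.0355]
top -0.038 87 [-0.15   -0.1498  0.0981  0.1011]
top 0.038 81 [-0.1501 -0.15    0.0465  0.0482]
(163, 175) -0.0059 -0.0778
(221, 175) -0.0059 -0.0089
(287, 170) -0.0119 0.0694
[100, 118, 218, 241, 239, 238, 238, 240, 237, 239, 237, 238, 237, 241, 230, 206, 194, 100, 99, 98, 103, 122, 241, 238, 237, 235, 236, 235, 234, 235, 235, 235, 234, 235, 237, 234, 235, 235, 236, 235, 235, 234, 234, 233, 233, 235, 234, 235, 234, 235, 234, 235, 236, 235, 236, 226, 220, 239, 237, 239, 238, 239, 240, 239, 239, 238, 237, 239, 238, 238, 237, 225, 199, 148, 117, 124, 125, 178, 242, 237, 237, 237, 236, 235, 236, 237, 237, 236, 237, 236, 236, 237, 236, 236, 234, 236, 236, 236, 237, 236, 235, 237, 237, 235, 236, 236, 235, 236, 237, 236, 237, 236, 236, 236, 236, 236, 235, 235, 237, 236, 236, 239, 222, 155, 158, 155, 157, 164, 163, 161, 162, 163, 162, 164, 159, 160, 160, 160, 158, 159, 151, 137, 124, 127, 152, 159, 153, 157, 154, 152, 155, 156, 153, 155, 152, 155, 154, 155, 154, 154, 152, 150, 149, 150, 153, 151, 153, 153, 151, 151, 150, 153, 149, 150, 151, 151, 150, 149, 152, 151, 151, 143, 133, 148, 155, 157, 151, 151, 155, 152, 155, 154, 153, 157, 155, 153, 156, 148, 125, 121, 143, 151, 155, 152, 154, 151, 152, 155, 152, 154, 156, 156, 153, 155, 157, 155, 155, 154, 157, 153, 153, 156, 157, 154, 152, 154, 150, 155, 154, 148, 154, 153, 152, 153, 152, 157, 153, 153, 151, 154, 153, 151, 152, 151, 154, 152, 149, 151, 155, 146, 126, 120, 143, 154, 154]
```

```bash
python3 -m pendant '[{"jaw":0.5,"linear":[-0.05,-0.1,3],"twist":0.1},{"jaw":0.5,"linear":[-0.05,-0.1,3],"twist":0},{"jaw":0.5,"linear":[0,-0.05,3],"twist":0},{"jaw":0.5,"linear":[0,0,3],"twist":0},{"jaw":0.5,"linear":[0,0,2],"twist":0},{"jaw":0.5,"linear":[0,0,1.2],"twist":0},{"jaw":0.5,"linear":[0,0,0],"twist":0},{"jaw":0.5,"linear":[0,0,0],"twist":0}]'
python3 - <<'E'
from h import *
need((*die(0,.1105),.0624,DY))
E
python3 -m pendant '[{"jaw":0.5,"linear":[0,0,0.5],"twist":0},{"jaw":0.5,"linear":[0,0,0.5],"twist":0},{"jaw":0.5,"linear":[0,0,0.5],"twist":0},{"jaw":0.5,"linear":[0,0,0.5],"twist":0},{"jaw":0.5,"linear":[0,0,0],"twist":0},{"jaw":0.5,"linear":[0,0,0],"twist":0},{"jaw":0.5,"linear":[0,0,0],"twist":0}]'
```

```text
time: 20.93
position: [0.5157, 0.2545, 0.0861]
tool_rot: [0.042, 0.999, -0.0, -0.0]
ft_force: [-0.2, -0.3, -2.0]
grip_width: 0.0578
grip_force: 25.0
t 20.9 tcp [0.5157 0.2545 0.0861] yaw 85.1 w 0.0578 tilt [-0.0004 -0.0002]
-> (np.float64(0.5157580965819694), np.float64(0.25993629059319234), 0.0624, 85.35) twist -0.2 then shift [0.04 0.54 2.37]
time: 21.52
position: [0.5178, 0.2574, 0.0673]
tool_rot: [0.042, 0.999, 0.002, 0.003]
ft_force: [1.0, 4.7, 1.9]
grip_width: 0.058
grip_force: 25.0
```

```bash
python3 -m pendant '[{"jaw":0.5,"linear":[0.1,0.3,0],"twist":-0.2},{"jaw":0.5,"linear":[0,0.1,0.2],"twist":0},{"jaw":0.5,"linear":[0,0,0.3],"twist":0},{"jaw":0.5,"linear":[0,0,0],"twist":0},{"jaw":0.5,"linear":[0,0,0],"twist":0},{"jaw":0.5,"linear":[0,0,0],"twist":0}]'
python3 - <<'E'
from h import *
need((*die(0,.1105),.0624,DY)); print(tool()[0]['ft_force'])
E
```

```text
time: 22.02
position: [0.516, 0.2596, 0.062]
tool_rot: [0.04, 0.999, 0.0, 0.001]
ft_force: [0.5, 0.8, 4.8]
grip_width: 0.0576
grip_force: 25.0
t 22.0 tcp [0.516  0.2596 0.062 ] yaw 85.4 w 0.0576 tilt [0.003  0.0008]
-> (np.float64(0.5157580965819694), np.float64(0.25993629059319234), 0.0624, 85.35) twist 0.1 then shift [ 0.03  0.03 -0.04]
[0.51591027 0.77451449 4.82264206]
```

Tub 1 is seated: z matches and there is a light floor force. I'm releasing, rising and going to the second square tub.

```bash
python3 -m pendant '[{"jaw":1,"linear":[0,0,0],"twist":0},{"jaw":1,"linear":[0,0,0],"twist":0},{"jaw":1,"linear":[0,0,0],"twist":0},{"jaw":1,"linear":[0,0,-1],"twist":0},{"jaw":1,"linear":[0,0,-2],"twist":0},{"jaw":1,"linear":[0,0,-3],"twist":0},{"jaw":1,"linear":[0,0,-3],"twist":0},{"jaw":1,"linear":[0,0,-3],"twist":0},{"jaw":1,"linear":[0,0,-3],"twist":0},{"jaw":1,"linear":[0,0,-3],"twist":0},{"jaw":1,"linear":[0,0,0],"twist":0},{"jaw":1,"linear":[0,0,0],"twist":0}]'
python3 - <<'E'
from h import *
c=cap('wrist'); P=cloud(c); tubs(P,.062,.078,(.40,.60,-.05,.32)); need((.4224,-.3346,.24,DY),(.3924,-.3746,.24,-23.2))
E
```

```text
time: 23.02
position: [0.5155, 0.2596, 0.2434]
tool_rot: [0.04, 0.999, 0.001, 0.002]
ft_force: [-0.5, -0.3, -0.1]
grip_width: 0.0873
grip_force: 0.0
round rect c [0.5139 0.2588] [59. 61.] face dir 85.4 -4.5999985 circ c [0.5134 0.2581] 35.3 tab dir -6.0 A 3192.0
t 23.1 tcp [0.5143 0.2592 0.2416] yaw 85.4 w 0.0868 tilt [0.0005 0.0001]
-> (0.4224, -0.3346, 0.24, 85.35) twist 0.1 then shift [  4.35 -59.93   0.16]
-> (0.3924, -0.3746, 0.24, -23.2) twist -71.4 then shift [ 4.86  1.18 -0.  ]
```

```bash
python3 -m pendant '[{"jaw":1,"linear":[0.4,-3,0],"twist":0},{"jaw":1,"linear":[0.4,-3,0],"twist":0},{"jaw":1,"linear":[0.4,-3,0],"twist":0},{"jaw":1,"linear":[0.4,-3,0],"twist":0},{"jaw":1,"linear":[0.4,-3,0],"twist":0},{"jaw":1,"linear":[0.4,-3,0],"twist":0},{"jaw":1,"linear":[0.4,-3,0],"twist":0},{"jaw":1,"linear":[0.4,-3,0],"twist":0},{"jaw":1,"linear":[0.4,-3,0],"twist":0},{"jaw":1,"linear":[0.4,-3,0],"twist":0},{"jaw":1,"linear":[0.4,-3,0],"twist":0},{"jaw":1,"linear":[0,-3,0],"twist":0}]'
python3 -m pendant '[{"jaw":1,"linear":[0,-3,0],"twist":0},{"jaw":1,"linear":[0,-3,0],"twist":0},{"jaw":1,"linear":[0,-3,0],"twist":0},{"jaw":1,"linear":[0,-3,0],"twist":0},{"jaw":1,"linear":[0,-3,0],"twist":7.1},{"jaw":1,"linear":[0,0,0],"twist":7.1},{"jaw":1,"linear":[0,0,0],"twist":7.1},{"jaw":1,"linear":[0,0,0],"twist":7.1},{"jaw":1,"linear":[0,0,0],"twist":7.1},{"jaw":1,"linear":[0,0,0],"twist":7.1},{"jaw":1,"linear":[0,0,0],"twist":7.1},{"jaw":1,"linear":[0,0,0],"twist":7.1}]'
python3 -m pendant '[{"jaw":1,"linear":[0,0,0],"twist":7.1},{"jaw":1,"linear":[0,0,0],"twist":7.1},{"jaw":1,"linear":[0,0,0],"twist":7.1},{"jaw":1,"linear":[0,0,0],"twist":7.1},{"jaw":1,"linear":[0,0,0],"twist":7.1},{"jaw":1,"linear":[0,0,0],"twist":7.1},{"jaw":1,"linear":[0,0,0],"twist":7.1},{"jaw":1,"linear":[0,0,0],"twist":2.1},{"jaw":1,"linear":[0,0,0],"twist":0},{"jaw":1,"linear":[0,0,0],"twist":0}]'
python3 - <<'E'
from h import *
c=cap('wrist'); P=cloud(c); tubs(P); need((.3935,-.3746,.24,-23.2),(.3935,-.3746,.086,-23.2)); print(tool()[0]['q']); cv2.imwrite('pics/w7.png',c['color'])
E
```

```text
time: 24.07
position: [0.4393, -0.0964, 0.2393]
tool_rot: [0.04, 0.999, 0.001, -0.003]
ft_force: [0.7, 0.3, 0.2]
grip_width: 0.0869
grip_force: 0.0
time: 25.07
position: [0.4287, -0.2445, 0.239]
tool_rot: [0.513, 0.858, 0.001, -0.003]
ft_force: [-0.8, 0.1, -0.0]
grip_width: 0.0874
grip_force: 0.0
time: 25.9
position: [0.4291, -0.2448, 0.2396]
tool_rot: [0.835, 0.551, -0.0, -0.002]
ft_force: [-0.5, -0.7, 0.5]
grip_width: 0.0869
grip_force: 0.0
round rect c [ 0.533  -0.2445] [62. 60.] face dir 45.0 -45.0 circ c [ 0.533  -0.2447] 31.7 tab dir 170.0 A 2974.0
round rect c [ 0.4123 -0.2652] [61. 62.] face dir 45.0 -45.0 circ c [ 0.4125 -0.2655] 32.0 tab dir -23.0 A 3002.5
square rect c [ 0.3967 -0.3641] [34. 58.] face dir 63.4 -26.599998 circ c [ 0.3965 -0.3645] 29.2 tab dir None A 1622.0
t 25.9 tcp [ 0.4293 -0.245   0.2399] yaw -23.1 w 0.0872 tilt [-0.0021  0.0019]
-> (0.3935, -0.3746, 0.24, -23.2) twist 0.1 then shift [-1.333e+01  1.810e+00 -1.000e-02]
-> (0.3935, -0.3746, 0.086, -23.2) twist -0.0 then shift [ 0.   0.  15.4]
[-7.45009836e-01  3.53155725e-01  1.75149961e+00 -1.59450708e-05
  1.03979876e+00 -3.41194033e-01]
```

View pics/w7.png

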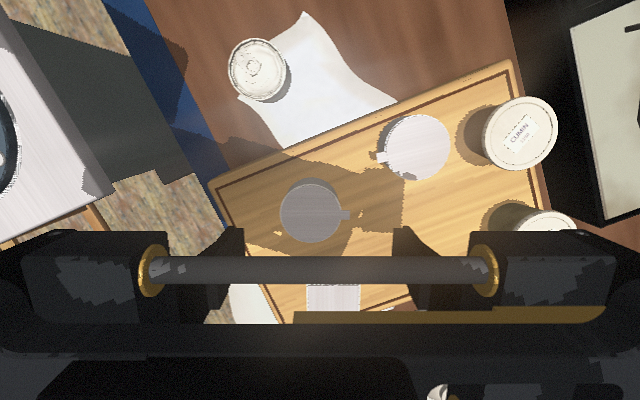

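The square tub shows between the fingers at (333,297), aligned with the jaws. The rounds are at (310,213) and (415,147), and the cups are fine. I'm moving over the square tub.

```bash
python3 -m pendant '[{"jaw":1,"linear":[-2.6,0.4,1],"twist":0},{"jaw":1,"linear":[-2.6,0.4,1],"twist":0},{"jaw":1,"linear":[-2.6,0.4,1],"twist":0},{"jaw":1,"linear":[-2.7,0.3,1],"twist":0},{"jaw":1,"linear":[-2.8,0.3,1],"twist":0},{"jaw":1,"linear":[0,0,2],"twist":0},{"jaw":1,"linear":[0,0,1],"twist":0},{"jaw":1,"linear":[0,0,0],"twist":0},{"jaw":1,"linear":[0,0,0],"twist":0}]'
python3 - <<'E'
from h import *
c=cap('wrist'); P=cloud(c); tubs(P,.085,.105); need((.3935,-.3746,.086,-23.2))
E
```

```text
time: 26.7
position: [0.3938, -0.3735, 0.1603]
tool_rot: [0.835, 0.551, 0.0, -0.002]
ft_force: [-0.2, -0.1, 0.0]
grip_width: 0.0872
grip_force: 0.0
round rect c [ 0.4122 -0.2657] [63. 62.] face dir 45.0 -45.0 circ c [ 0.4123 -0.2661] 32.2 tab dir -23.0 A 3103.5
round rect c [ 0.3925 -0.3746] [60. 60.] face dir 66.8 -23.199997 circ c [ 0.392  -0.3755] 35.1 tab dir -155.0 A 3175.0
t 26.8 tcp [ 0.3943 -0.3739  0.1611] yaw -23.1 w 0.0872 tilt [-0.0005  0.001 ]
-> (0.3935, -0.3746, 0.086, -23.2) twist 0.1 then shift [-0.09 -0.05  7.51]
```

```bash
python3 -m pendant '[{"jaw":1,"linear":[-0.1,0,2],"twist":0},{"jaw":1,"linear":[0,0,2],"twist":0},{"jaw":1,"linear":[0,0,2],"twist":0},{"jaw":1,"linear":[0,0,1.3],"twist":0},{"jaw":1,"linear":[0,0,0],"twist":0},{"jaw":1,"linear":[0,0,0],"twist":0},{"jaw":0.5,"linear":[0,0,0],"twist":0},{"jaw":0.5,"linear":[0,0,0],"twist":0},{"jaw":0.5,"linear":[0,0,0],"twist":0},{"jaw":0.5,"linear":[0,0,0],"twist":0},{"jaw":0.5,"linear":[0,0,0],"twist":0},{"jaw":0.5,"linear":[0,0,0],"twist":0}]' 25
python3 - <<'E'
from h import *
need((.3935,-.3746,.25,-23.2))
E
python3 -m pendant '[{"jaw":0.5,"linear":[0,0,-1],"twist":0},{"jaw":0.5,"linear":[0,0,-2],"twist":0},{"jaw":0.5,"linear":[0,0,-3],"twist":0},{"jaw":0.5,"linear":[0,0,-3],"twist":0},{"jaw":0.5,"linear":[0,0,-3],"twist":0},{"jaw":0.5,"linear":[0,0,-3],"twist":-6.6},{"jaw":0.5,"linear":[0,0,0],"twist":-7},{"jaw":0.5,"linear":[0,0,0],"twist":-7},{"jaw":0.5,"linear":[0,0,0],"twist":-7},{"jaw":0.5,"linear":[0,0,0],"twist":-7},{"jaw":0.5,"linear":[0,0,0],"twist":-7},{"jaw":0.5,"linear":[0,0,0],"twist":-7}]'
python3 -m pendant '[{"jaw":0.5,"linear":[0,0,0],"twist":-6},{"jaw":0.5,"linear":[0,0,0],"twist":-6},{"jaw":0.5,"linear":[0,0,0],"twist":-6},{"jaw":0.5,"linear":[0,0,0],"twist":-6},{"jaw":0.5,"linear":[0,0,0],"twist":-6},{"jaw":0.5,"linear":[0,0,0],"twist":-6},{"jaw":0.5,"linear":[0,0,0],"twist":-6},{"jaw":0.5,"linear":[0,0,0],"twist":-6},{"jaw":0.5,"linear":[0,0,0],"twist":-6},{"jaw":0.5,"linear":[0,0,0],"twist":-6},{"jaw":0.5,"linear":[0,0,0],"twist":0},{"jaw":0.5,"linear":[0,0,0],"twist":0}]'
python3 - <<'E'
from h import *
need((*die(0,-.037),.25,DY))
E
```

```text
time: 27.75
position: [0.3935, -0.3756, 0.0884]
tool_rot: [0.835, 0.551, -0.0, -0.0]
ft_force: [-1.3, 1.4, 3.7]
grip_width: 0.0577
grip_force: 25.0
t 27.8 tcp [ 0.3935 -0.3756  0.0884] yaw -23.2 w 0.0577 tilt [-0.0004  0.0002]
-> (0.3935, -0.3746, 0.25, -23.2) twist 0.0 then shift [  0.09  -0.04 -16.16]
time: 28.75
position: [0.3936, -0.3756, 0.2385]
tool_rot: [0.532, 0.847, 0.0, 0.0]
ft_force: [-0.5, -0.2, -2.0]
grip_width: 0.0579
grip_force: 25.0
time: 29.75
position: [0.3937, -0.3757, 0.2383]
tool_rot: [0.042, 0.999, -0.0, 0.0]
ft_force: [0.3, 0.3, -0.7]
grip_width: 0.058
grip_force: 25.0
t 29.8 tcp [ 0.3937 -0.3757  0.2383] yaw 85.2 w 0.058 tilt [ 0.0002 -0.    ]
-> (np.float64(0.5038004563481189), np.float64(0.11292178505024328), 0.25, 85.35) twist -0.1 then shift [-7.01 49.59 -1.17]
```

```bash
python3 -m pendant '[{"jaw":0.5,"linear":[-0.4,2.8,0],"twist":0},{"jaw":0.5,"linear":[-0.4,2.8,0],"twist":0},{"jaw":0.5,"linear":[-0.4,2.8,0],"twist":0},{"jaw":0.5,"linear":[-0.4,2.8,0],"twist":0},{"jaw":0.5,"linear":[-0.4,2.8,0],"twist":0},{"jaw":0.5,"linear":[-0.4,2.8,0],"twist":0},{"jaw":0.5,"linear":[-0.4,2.8,0],"twist":0},{"jaw":0.5,"linear":[-0.4,2.8,0],"twist":0},{"jaw":0.5,"linear":[-0.4,2.8,0],"twist":0},{"jaw":0.5,"linear":[-0.4,2.8,0],"twist":0},{"jaw":0.5,"linear":[-0.4,2.8,0],"twist":0},{"jaw":0.5,"linear":[-0.4,2.8,0],"twist":0}]'
python3 -m pendant '[{"jaw":0.5,"linear":[-0.4,2.8,2],"twist":0},{"jaw":0.5,"linear":[-0.4,2.8,2],"twist":0},{"jaw":0.5,"linear":[-0.4,2.8,2],"twist":0},{"jaw":0.5,"linear":[-0.4,2.8,2],"twist":0},{"jaw":0.5,"linear":[-0.4,2.8,2],"twist":0},{"jaw":0.5,"linear":[-0.2,2,2],"twist":0},{"jaw":0.5,"linear":[0,0,1],"twist":0},{"jaw":0.5,"linear":[0,0,0],"twist":0},{"jaw":0.5,"linear":[0,0,0],"twist":0},{"jaw":0.5,"linear":[0,0,0],"twist":0},{"jaw":0.5,"linear":[0,0,0],"twist":0}]'
python3 - <<'E'
from h import *
need((*die(0,-.0375),.0624,DY))
E
```

```text
time: 30.75
position: [0.4686, -0.0433, 0.2383]
tool_rot: [0.042, 0.999, -0.0, 0.0]
ft_force: [-0.1, -0.5, -1.9]
grip_width: 0.0578
grip_force: 25.0
time: 31.67
position: [0.5041, 0.112, 0.1092]
tool_rot: [0.041, 0.999, -0.0, 0.001]
ft_force: [-0.3, 0.7, -0.7]
grip_width: 0.0579
grip_force: 25.0
t 31.7 tcp [0.5041 0.112  0.1092] yaw 85.3 w 0.0579 tilt [ 0.0022 -0.0001]
-> (np.float64(0.5037599219744449), np.float64(0.11242343079416547), 0.0624, 85.35) twist -0.1 then shift [0.04 0.04 4.68]
```

```bash
python3 -m pendant '[{"jaw":0.5,"linear":[0,0,1],"twist":0},{"jaw":0.5,"linear":[0,0,1],"twist":0},{"jaw":0.5,"linear":[0,0,0.7],"twist":0},{"jaw":0.5,"linear":[0,0,0.5],"twist":0},{"jaw":0.5,"linear":[0,0,0.5],"twist":0},{"jaw":0.5,"linear":[0,0,0.5],"twist":0},{"jaw":0.5,"linear":[0,0,0.5],"twist":0},{"jaw":0.5,"linear":[0,0,0],"twist":0},{"jaw":0.5,"linear":[0,0,0],"twist":0},{"jaw":0.5,"linear":[0,0,0],"twist":0}]'
python3 - <<'E'
from h import *
need((*die(0,-.0375),.0624,DY))
E
```

```text
time: 32.5
position: [0.5042, 0.113, 0.0613]
tool_rot: [0.04, 0.999, -0.0, 0.001]
ft_force: [1.0, -0.2, 3.0]
grip_width: 0.0577
grip_force: 25.0
t 32.5 tcp [0.5042 0.113  0.0613] yaw 85.4 w 0.0577 tilt [ 0.0019 -0.0001]
-> (np.float64(0.5037599219744449), np.float64(0.11242343079416547), 0.0624, 85.35) twist 0.1 then shift [ 0.04 -0.06 -0.11]
```

Seated. I'm releasing, rising and turning 40° for the round tubs.

```bash
python3 -m pendant '[{"jaw":0.85,"linear":[0,0,0],"twist":0},{"jaw":0.85,"linear":[0,0,0],"twist":0},{"jaw":0.85,"linear":[0,0,0],"twist":0},{"jaw":0.85,"linear":[0,0,-1],"twist":0},{"jaw":1,"linear":[0,0,-2],"twist":0},{"jaw":1,"linear":[0,0,-3],"twist":0},{"jaw":1,"linear":[0,0,-3],"twist":0},{"jaw":1,"linear":[0,0,-3],"twist":0},{"jaw":1,"linear":[0,0,-3],"twist":0},{"jaw":1,"linear":[0,0,-3],"twist":0},{"jaw":1,"linear":[0,0,0],"twist":6.7},{"jaw":1,"linear":[0,0,0],"twist":6.7}]'
python3 -m pendant '[{"jaw":1,"linear":[0,0,0],"twist":6.7},{"jaw":1,"linear":[0,0,0],"twist":6.7},{"jaw":1,"linear":[0,0,0],"twist":6.7},{"jaw":1,"linear":[0,0,0],"twist":6.6},{"jaw":1,"linear":[0,0,0],"twist":0},{"jaw":1,"linear":[0,0,0],"twist":0}]'
python3 - <<'E'
from h import *
need((.4125,-.266,.24,45.35),(.4125,-.266,.0884,45.35))
c=cap('top'); P=cloud(c); print('top'); tubs(P,.088,.105); tubs(cloud(cap('wrist')),.062,.078,(.40,.60,-.05,.32))
E
```

```text
time: 33.5
position: [0.5043, 0.1131, 0.2441]
tool_rot: [0.159, 0.987, 0.0, 0.003]
ft_force: [-0.4, 0.6, -0.5]
grip_width: 0.0871
grip_force: 0.0
time: 34.0
position: [0.503, 0.113, 0.2414]
tool_rot: [0.379, 0.925, -0.0, -0.0]
ft_force: [0.7, 0.2, 0.1]
grip_width: 0.0868
grip_force: 0.0
t 34.0 tcp [0.503  0.113  0.2414] yaw 45.5 w 0.0868 tilt [-0. -0.]
-> (0.4125, -0.266, 0.24, 45.35) twist 0.1 then shift [-20.2  -33.32   0.14]
-> (0.4125, -0.266, 0.0884, 45.35) twist -0.0 then shift [ 0.    0.   15.16]
top
round rect c [0.5147 0.2581] [60. 62.] face dir 85.8 -4.199997 circ c [0.514 0.258] 35.7 tab dir -5.0 A 3266.5
round rect c [0.5042 0.1116] [60. 61.] face dir 86.4 -3.5999985 circ c [0.5045 0.1115] 35.6 tab dir 175.0 A 3249.0
```

```bash
python3 -m pendant '[{"jaw":1,"linear":[-1.4,-2.4,0],"twist":0},{"jaw":1,"linear":[-1.4,-2.4,0],"twist":0},{"jaw":1,"linear":[-1.4,-2.4,0],"twist":0},{"jaw":1,"linear":[-1.4,-2.4,0],"twist":0},{"jaw":1,"linear":[-1.4,-2.4,0],"twist":0},{"jaw":1,"linear":[-1.4,-2.4,0],"twist":0},{"jaw":1,"linear":[-1.4,-2.4,0],"twist":0},{"jaw":1,"linear":[-1.4,-2.4,0],"twist":0},{"jaw":1,"linear":[-1.4,-2.4,0],"twist":0},{"jaw":1,"linear":[-1.4,-2.4,0],"twist":0},{"jaw":1,"linear":[-1.4,-2.4,0],"twist":0},{"jaw":1,"linear":[-1.4,-2.4,0],"twist":0}]'
python3 -m pendant '[{"jaw":1,"linear":[-1.5,-2.3,0],"twist":0},{"jaw":1,"linear":[-1.5,-2.3,0],"twist":0},{"jaw":1,"linear":[0,0,3],"twist":0},{"jaw":1,"linear":[0,0,3],"twist":0},{"jaw":1,"linear":[0,0,1],"twist":0},{"jaw":1,"linear":[0,0,0],"twist":0},{"jaw":1,"linear":[0,0,0],"twist":0},{"jaw":1,"linear":[0,0,0],"twist":0}]'
python3 - <<'E'
from h import *
tubs(cloud(cap('wrist'))); need((.4125,-.266,.0884,45.35))
E
```

```text
time: 35.1
position: [0.4196, -0.2111, 0.2412]
tool_rot: [0.379, 0.925, 0.0, 0.0]
ft_force: [0.9, -1.0, -0.1]
grip_width: 0.0867
grip_force: 0.0
time: 35.77
position: [0.4097, -0.2642, 0.1718]
tool_rot: [0.38, 0.925, -0.0, 0.001]
ft_force: [0.5, 0.3, -0.5]
grip_width: 0.0873
grip_force: 0.0
round rect c [ 0.4118 -0.2647] [62. 62.] face dir 45.0 -45.0 circ c [ 0.4119 -0.2653] 31.8 tab dir -21.0 A 3037.5
t 35.8 tcp [ 0.4099 -0.2643  0.1721] yaw 45.4 w 0.0871 tilt [ 0.0018 -0.0019]
-> (0.4125, -0.266, 0.0884, 45.35) twist 0.0 then shift [-0.31  0.06  8.37]
```

```bash
python3 -m pendant '[{"jaw":1,"linear":[-0.25,0.05,2],"twist":0},{"jaw":1,"linear":[0,0,2],"twist":0},{"jaw":1,"linear":[0,0,2],"twist":0},{"jaw":1,"linear":[0,0,2],"twist":0},{"jaw":1,"linear":[0,0,0.4],"twist":0},{"jaw":1,"linear":[0,0,0],"twist":0},{"jaw":0.5,"linear":[0,0,0],"twist":0},{"jaw":0.5,"linear":[0,0,0],"twist":0},{"jaw":0.5,"linear":[0,0,0],"twist":0},{"jaw":0.5,"linear":[0,0,0],"twist":0},{"jaw":0.5,"linear":[0,0,0],"twist":0},{"jaw":0.5,"linear":[0,0,0],"twist":0}]' 25
python3 -m pendant '[{"jaw":0.5,"linear":[0,0,-1],"twist":0},{"jaw":0.5,"linear":[0,0,-2],"twist":0},{"jaw":0.5,"linear":[0,0,-3],"twist":0},{"jaw":0.5,"linear":[0,0,-3],"twist":0},{"jaw":0.5,"linear":[0,0,-3],"twist":0},{"jaw":0.5,"linear":[0,0,-3],"twist":0},{"jaw":0.5,"linear":[0,0,0],"twist":0},{"jaw":0.5,"linear":[0,0,0],"twist":0}]'
python3 - <<'E'
from h import *
need((*die(0,.0365),.24,45.35))
E
```

```text
time: 36.82
position: [0.4117, -0.2654, 0.0878]
tool_rot: [0.38, 0.925, -0.0, 0.001]
ft_force: [-0.3, 1.0, 4.9]
grip_width: 0.0614
grip_force: 25.0
time: 37.48
position: [0.4117, -0.2656, 0.2389]
tool_rot: [0.38, 0.925, -0.001, 0.002]
ft_force: [-0.2, 0.2, -0.8]
grip_width: 0.0616
grip_force: 25.0
t 37.5 tcp [ 0.4117 -0.2656  0.2389] yaw 45.3 w 0.0616 tilt [ 0.0029 -0.0032]
-> (np.float64(0.509759009278207), np.float64(0.18617986069367892), 0.24, 45.35) twist -0.0 then shift [24.77 39.03 -0.11]
```

```bash
python3 -m pendant '[{"jaw":0.5,"linear":[1.5,2.4,0],"twist":0},{"jaw":0.5,"linear":[1.5,2.4,0],"twist":0},{"jaw":0.5,"linear":[1.5,2.4,0],"twist":0},{"jaw":0.5,"linear":[1.5,2.4,0],"twist":0},{"jaw":0.5,"linear":[1.5,2.4,0],"twist":0},{"jaw":0.5,"linear":[1.5,2.4,0],"twist":0},{"jaw":0.5,"linear":[1.5,2.4,0],"twist":0},{"jaw":0.5,"linear":[1.5,2.4,0],"twist":0},{"jaw":0.5,"linear":[1.5,2.4,0],"twist":0},{"jaw":0.5,"linear":[1.5,2.4,0],"twist":0},{"jaw":0.5,"linear":[1.5,2.4,0],"twist":0},{"jaw":0.5,"linear":[1.5,2.4,0],"twist":0}]'
python3 -m pendant '[{"jaw":0.5,"linear":[1.7,2.5,0],"twist":0},{"jaw":0.5,"linear":[1.7,2.5,0],"twist":0},{"jaw":0.5,"linear":[1.7,2.6,0],"twist":0},{"jaw":0.5,"linear":[1.7,2.6,0],"twist":0},{"jaw":0.5,"linear":[0,0,3],"twist":0},{"jaw":0.5,"linear":[0,0,3],"twist":0},{"jaw":0.5,"linear":[0,0,3],"twist":0},{"jaw":0.5,"linear":[0,0,2],"twist":0},{"jaw":0.5,"linear":[0,0,0],"twist":0},{"jaw":0.5,"linear":[0,0,0],"twist":0},{"jaw":0.5,"linear":[0,0,0],"twist":0},{"jaw":0.5,"linear":[0,0,0],"twist":0}]'
python3 - <<'E'
from h import *
need((*die(0,.0365),.0618,45.35))
E
```

```text
time: 38.48
position: [0.4843, 0.0677, 0.2351]
tool_rot: [0.38, 0.925, -0.001, -0.002]
ft_force: [-0.1, -1.8, -1.3]
grip_width: 0.0618
grip_force: 25.0
time: 39.48
position: [0.5102, 0.1866, 0.1281]
tool_rot: [0.38, 0.925, 0.001, 0.001]
ft_force: [-0.1, -0.6, -0.8]
grip_width: 0.0617
grip_force: 25.0
t 39.5 tcp [0.5102 0.1866 0.1281] yaw 45.3 w 0.0617 tilt [0.0023 0.0003]
-> (np.float64(0.509759009278207), np.float64(0.18617986069367892), 0.0618, 45.35) twist -0.1 then shift [-0.   -0.06  6.63]
```

```bash
python3 -m pendant '[{"jaw":0.5,"linear":[0,-0.05,1.5],"twist":0},{"jaw":0.5,"linear":[0,0,1.5],"twist":0},{"jaw":0.5,"linear":[0,0,1],"twist":0},{"jaw":0.5,"linear":[0,0,0.5],"twist":0},{"jaw":0.5,"linear":[0,0,0.5],"twist":0},{"jaw":0.5,"linear":[0,0,0.5],"twist":0},{"jaw":0.5,"linear":[0,0,0.5],"twist":0},{"jaw":0.5,"linear":[0,0,0.5],"twist":0},{"jaw":0.5,"linear":[0,0,0.2],"twist":0},{"jaw":0.5,"linear":[0,0,0],"twist":0},{"jaw":0.5,"linear":[0,0,0],"twist":0}]'
python3 - <<'E'
from h import *
need((*die(0,.0365),.0618,45.35))
E
```

```text
time: 40.4
position: [0.5101, 0.1861, 0.0615]
tool_rot: [0.38, 0.925, 0.001, 0.001]
ft_force: [-0.6, -1.6, 8.1]
grip_width: 0.0612
grip_force: 25.0
t 40.4 tcp [0.5101 0.1861 0.0615] yaw 45.3 w 0.0612 tilt [ 0.003  -0.0001]
-> (np.float64(0.509759009278207), np.float64(0.18617986069367892), 0.0618, 45.35) twist -0.0 then shift [ 0.03 -0.02 -0.03]
```

Seated. I'll open only slightly between the neighbours, then rise and check the last round tub.

```bash
python3 -m pendant '[{"jaw":0.78,"linear":[0,0,0],"twist":0},{"jaw":0.78,"linear":[0,0,0],"twist":0},{"jaw":0.78,"linear":[0,0,0],"twist":0},{"jaw":0.78,"linear":[0,0,-1],"twist":0},{"jaw":0.78,"linear":[0,0,-1.5],"twist":0},{"jaw":0.78,"linear":[0,0,-3],"twist":0},{"jaw":1,"linear":[0,0,-3],"twist":0},{"jaw":1,"linear":[0,0,-3],"twist":0},{"jaw":1,"linear":[0,0,-3],"twist":0},{"jaw":1,"linear":[0,0,-3],"twist":0},{"jaw":1,"linear":[0,0,0],"twist":0},{"jaw":1,"linear":[0,0,0],"twist":0}]'
python3 - <<'E'
from h import *
need((.5335,-.2455,.24,45.35)); tubs(cloud(cap('wrist')),.062,.078,(.40,.60,-.05,.32))
E
```

```text
time: 41.4
position: [0.5099, 0.1865, 0.2374]
tool_rot: [0.38, 0.925, 0.001, 0.002]
ft_force: [-0.5, -0.2, 0.1]
grip_width: 0.0863
grip_force: 0.0
t 41.4 tcp [0.5099 0.1865 0.2374] yaw 45.3 w 0.0863 tilt [0.0049 0.0008]
-> (0.5335, -0.2455, 0.24, 45.35) twist -0.0 then shift [-32.04 -29.07  -0.26]
round rect c [0.5157 0.2583] [60. 62.] face dir 86.4 -3.5999985 circ c [0.515  0.2585] 35.3 tab dir -5.0 A 3253.0
round rect c [0.5095 0.186 ] [62. 62.] face dir 45.0 -45.0 circ c [0.5097 0.1855] 31.8 tab dir -23.0 A 3008.0
square rect c [0.5051 0.1127] [58. 61.] face dir 82.9 -7.0999985 circ c [0.505  0.1125] 35.3 tab dir -159.0 A 3054.0
```

```bash
python3 -m pendant '[{"jaw":1,"linear":[-2.3,-2.1,0],"twist":0},{"jaw":1,"linear":[-2.3,-2.1,0],"twist":0},{"jaw":1,"linear":[-2.3,-2.1,0],"twist":0},{"jaw":1,"linear":[-2.3,-2.1,0],"twist":0},{"jaw":1,"linear":[-2.3,-2.1,0],"twist":0},{"jaw":1,"linear":[-2.3,-2.1,0],"twist":0},{"jaw":1,"linear":[-2.3,-2.1,0],"twist":0},{"jaw":1,"linear":[-2.3,-2.1,0],"twist":0},{"jaw":1,"linear":[-2.3,-2.1,0],"twist":0},{"jaw":1,"linear":[-2.3,-2.1,0],"twist":0},{"jaw":1,"linear":[-2.3,-2.1,0],"twist":0},{"jaw":1,"linear":[-2.3,-2.1,0],"twist":0}]'
python3 -m pendant '[{"jaw":1,"linear":[-2.2,-1.9,0],"twist":0},{"jaw":1,"linear":[-2.2,-1.9,0],"twist":0},{"jaw":1,"linear":[0,0,2],"twist":0},{"jaw":1,"linear":[0,0,2],"twist":0},{"jaw":1,"linear":[0,0,1],"twist":0},{"jaw":1,"linear":[0,0,0],"twist":0},{"jaw":1,"linear":[0,0,0],"twist":0},{"jaw":1,"linear":[0,0,0],"twist":0}]'
python3 - <<'E'
from h import *
tubs(cloud(cap('wrist'))); need((.5335,-.2455,.0884,45.35))
E
```

```text
time: 42.45
position: [0.5264, -0.1879, 0.2329]
tool_rot: [0.38, 0.925, 0.0, -0.002]
ft_force: [0.4, 0.4, 0.8]
grip_width: 0.0869
grip_force: 0.0
time: 43.12
position: [0.5327, -0.2447, 0.1853]
tool_rot: [0.38, 0.925, -0.0, 0.0]
ft_force: [0.6, -0.2, -0.4]
grip_width: 0.0869
grip_force: 0.0
round rect c [ 0.5335 -0.244 ] [62. 62.] face dir 45.0 -45.0 circ c [ 0.5334 -0.2434] 32.1 tab dir 170.0 A 3027.0
t 43.2 tcp [ 0.533  -0.2449  0.1858] yaw 45.3 w 0.0871 tilt [ 0.0011 -0.0008]
-> (0.5335, -0.2455, 0.0884, 45.35) twist -0.0 then shift [-0.08 -0.01  9.74]
```

```bash
python3 -m pendant '[{"jaw":1,"linear":[0,0,2.5],"twist":0},{"jaw":1,"linear":[0,0,2.5],"twist":0},{"jaw":1,"linear":[0,0,2],"twist":0},{"jaw":1,"linear":[0,0,2],"twist":0},{"jaw":1,"linear":[0,0,0.8],"twist":0},{"jaw":1,"linear":[0,0,0],"twist":0},{"jaw":0.5,"linear":[0,0,0],"twist":0},{"jaw":0.5,"linear":[0,0,0],"twist":0},{"jaw":0.5,"linear":[0,0,0],"twist":0},{"jaw":0.5,"linear":[0,0,0],"twist":0},{"jaw":0.5,"linear":[0,0,0],"twist":0},{"jaw":0.5,"linear":[0,0,0],"twist":0}]' 25
python3 -m pendant '[{"jaw":0.5,"linear":[0,0,-1],"twist":0},{"jaw":0.5,"linear":[0,0,-2],"twist":0},{"jaw":0.5,"linear":[0,0,-3],"twist":0},{"jaw":0.5,"linear":[0,0,-3],"twist":0},{"jaw":0.5,"linear":[0,0,-3],"twist":0},{"jaw":0.5,"linear":[0,0,-3],"twist":0},{"jaw":0.5,"linear":[0,0,0],"twist":0},{"jaw":0.5,"linear":[0,0,0],"twist":0}]'
python3 - <<'E'
from h import *
need((*die(0,-.111),.24,45.35))
E
```

```text
time: 44.17
position: [0.5331, -0.2452, 0.0881]
tool_rot: [0.38, 0.925, -0.0, 0.001]
ft_force: [-0.1, 0.8, 4.9]
grip_width: 0.0613
grip_force: 25.0
time: 44.83
position: [0.5331, -0.2456, 0.2395]
tool_rot: [0.38, 0.925, -0.001, 0.002]
ft_force: [-0.6, -0.7, -1.1]
grip_width: 0.0614
grip_force: 25.0
t 44.8 tcp [ 0.5331 -0.2456  0.2395] yaw 45.3 w 0.0614 tilt [ 0.0037 -0.0029]
-> (np.float64(0.4978013690443566), np.float64(0.039165355150729844), 0.24, 45.35) twist -0.0 then shift [22.52 17.78 -0.05]
```

```bash
python3 -m pendant '[{"jaw":0.5,"linear":[2.2,1.8,0],"twist":0},{"jaw":0.5,"linear":[2.2,1.8,0],"twist":0},{"jaw":0.5,"linear":[2.2,1.8,0],"twist":0},{"jaw":0.5,"linear":[2.2,1.8,0],"twist":0},{"jaw":0.5,"linear":[2.2,1.8,0],"twist":0},{"jaw":0.5,"linear":[2.2,1.8,0],"twist":0},{"jaw":0.5,"linear":[2.2,1.8,0],"twist":0},{"jaw":0.5,"linear":[2.2,1.8,0],"twist":0},{"jaw":0.5,"linear":[2.5,1.8,0],"twist":0},{"jaw":0.5,"linear":[2.4,1.6,0],"twist":0},{"jaw":0.5,"linear":[0,0,0],"twist":0},{"jaw":0.5,"linear":[0,0,0],"twist":0}]'
python3 -m pendant '[{"jaw":0.5,"linear":[0,0,3],"twist":0},{"jaw":0.5,"linear":[0,0,3],"twist":0},{"jaw":0.5,"linear":[0,0,3],"twist":0},{"jaw":0.5,"linear":[0,0,2],"twist":0},{"jaw":0.5,"linear":[0,0,0],"twist":0},{"jaw":0.5,"linear":[0,0,0],"twist":0},{"jaw":0.5,"linear":[0,0,0],"twist":0}]'
python3 - <<'E'
from h import *
need((*die(0,-.111),.0618,45.35))
E
```

```text
time: 45.83
position: [0.4959, 0.0412, 0.2356]
tool_rot: [0.379, 0.926, -0.001, -0.002]
ft_force: [0.0, -0.1, -2.0]
grip_width: 0.0614
grip_force: 25.0
time: 46.42
position: [0.4985, 0.039, 0.1275]
tool_rot: [0.381, 0.925, 0.0, 0.001]
ft_force: [0.5, 0.3, -0.5]
grip_width: 0.0614
grip_force: 25.0
t 46.4 tcp [0.4985 0.039  0.1275] yaw 45.2 w 0.0614 tilt [ 0.0011 -0.0003]
-> (np.float64(0.4978013690443566), np.float64(0.039165355150729844), 0.0618, 45.35) twist -0.1 then shift [ 0.07 -0.03  6.57]
```

```bash
python3 -m pendant '[{"jaw":0.5,"linear":[0.05,0,1.5],"twist":0},{"jaw":0.5,"linear":[0,0,1.5],"twist":0},{"jaw":0.5,"linear":[0,0,1],"twist":0},{"jaw":0.5,"linear":[0,0,0.5],"twist":0},{"jaw":0.5,"linear":[0,0,0.5],"twist":0},{"jaw":0.5,"linear":[0,0,0.5],"twist":0},{"jaw":0.5,"linear":[0,0,0.5],"twist":0},{"jaw":0.5,"linear":[0,0,0.5],"twist":0},{"jaw":0.5,"linear":[0,0,0.2],"twist":0},{"jaw":0.5,"linear":[0,0,0],"twist":0},{"jaw":0.5,"linear":[0,0,0],"twist":0}]'
python3 - <<'E'
from h import *
need((*die(0,-.111),.0618,45.35)); print(tool()[0]['ft_force'])
E
```

```text
time: 47.33
position: [0.5006, 0.038, 0.0631]
tool_rot: [0.379, 0.925, -0.0, 0.004]
ft_force: [-1.5, -7.7, 18.5]
grip_width: 0.0614
grip_force: 24.9
t 47.3 tcp [0.5006 0.038  0.0631] yaw 45.4 w 0.0614 tilt [ 0.008  -0.0037]
-> (np.float64(0.4978013690443566), np.float64(0.039165355150729844), 0.0618, 45.35) twist 0.1 then shift [ 0.29 -0.11  0.13]
[-1.49057104 -7.71618779 18.53546287]
```

```bash
python3 -m pendant '[{"jaw":0.5,"linear":[0,0,-0.4],"twist":0},{"jaw":0.5,"linear":[0.15,0.05,0],"twist":0},{"jaw":0.5,"linear":[0,0,0],"twist":0},{"jaw":0.5,"linear":[0,0,0],"twist":0}]'
python3 - <<'E'
from h import *
need((*die(0,-.111),.0618,45.35))
E
python3 -m pendant '[{"jaw":0.5,"linear":[0,0,0.2],"twist":0},{"jaw":0.5,"linear":[0,0,0.2],"twist":0},{"jaw":0.5,"linear":[0,0,0],"twist":0},{"jaw":0.5,"linear":[0,0,0],"twist":0}]'
```

```text
time: 47.67
position: [0.4996, 0.0393, 0.0656]
tool_rot: [0.379, 0.925, -0.001, 0.004]
ft_force: [0.2, -10.2, 8.7]
grip_width: 0.0616
grip_force: 24.9
t 47.7 tcp [0.4996 0.0393 0.0656] yaw 45.5 w 0.0616 tilt [ 0.0067 -0.0039]
-> (np.float64(0.4978013690443566), np.float64(0.039165355150729844), 0.0618, 45.35) twist 0.1 then shift [ 0.11 -0.13  0.38]
time: 48.0
position: [0.5, 0.0389, 0.0631]
tool_rot: [0.379, 0.925, -0.001, 0.005]
ft_force: [-1.4, -12.2, 21.7]
grip_width: 0.0616
grip_force: 24.9
```

```bash
python3 - <<'E'
from h import *
c=cap('side'); p=proj(c,[*die(0,-.111),.05])[0]; print(p); x,y=int(p[0]),int(p[1])
cv2.imwrite('pics/s8.png',cv2.resize(c['color'][y-60:y+50,x-70:x+80],None,fx=5,fy=5,interpolation=cv2.INTER_CUBIC))
E
```

```text
[298.01981978 222.814996  ]
```

View pics/s8.png

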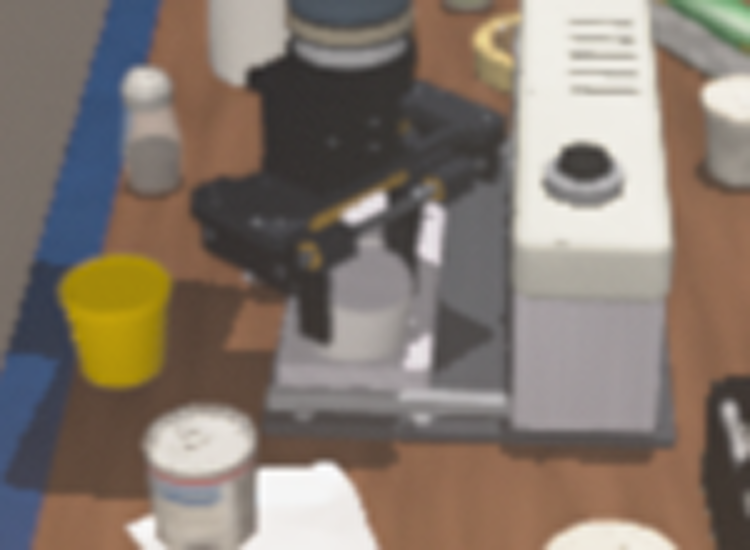

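The tub looks to be in the cavity, with the body clear of the head. I'll release to relax the side load, then measure its level.

```bash
python3 -m pendant '[{"jaw":0.5,"linear":[0,0,-0.15],"twist":0},{"jaw":0.78,"linear":[0,0,0],"twist":0},{"jaw":0.78,"linear":[0,0,0],"twist":0},{"jaw":0.78,"linear":[0,0,0],"twist":0},{"jaw":0.78,"linear":[0,0,-1],"twist":0},{"jaw":0.78,"linear":[0,0,-1.5],"twist":0},{"jaw":0.78,"linear":[0,0,-3],"twist":0},{"jaw":1,"linear":[0,0,-3],"twist":0},{"jaw":1,"linear":[0,0,-3],"twist":0},{"jaw":1,"linear":[1.5,0,-3],"twist":0},{"jaw":1,"linear":[1.5,0,0],"twist":0},{"jaw":1,"linear":[0,0,0],"twist":0}]'
cat > lev.py <<'E'
from h import *
s=np.radians(DY); ey=np.array([np.cos(s),np.sin(s)]); ex=np.array([ey[1],-ey[0]])
import sys; U=float(sys.argv[1])
for n in sys.argv[2:]:
    P=cloud(cap(n)); d=P[...,:2]-DC; u=d@ex; v=d@ey; z=P[...,2]
    for k in(-.111,-.037,.037,.111):
        m=(abs(u-U)<.024)&(abs(v-k)<.024)&(z>.055)&(z<.09)
        if m.sum()>15:
            A=np.c_[u[m]-U,v[m]-k,np.ones(m.sum())]; f=np.linalg.lstsq(A,z[m],rcond=None)[0]; print(n,k,m.sum(),'z',f[2].round(4),'slope deg',np.degrees(f[:2]).round(2))
        else: print(n,k,m.sum())
    t=(z>.032)&(z<.04)&(abs(u-U)<.06)&(abs(v)<.14); print('die u edges',np.percentile(u[t],[1,99]).round(4),'z',np.median(z[t]))
E
python3 lev.py 0 wrist top
python3 -c "
from h import *
tubs(cloud(cap('wrist')),.06,.08,(.40,.60,-.05,.32)); need((*die(-.09,0),.15,DY))"
```

```text
time: 49.05
position: [0.4731, 0.0645, 0.208]
tool_rot: [0.379, 0.925, 0.0, -0.0]
ft_force: [-0.6, -0.3, -0.8]
grip_width: 0.0859
grip_force: 0.0
wrist -0.111 2119 z 0.0748 slope deg [-1.26  3.35]
wrist -0.037 2406 z 0.0701 slope deg [0.07 0.02]
wrist 0.037 2712 z 0.0699 slope deg [0.58 0.34]
wrist 0.111 3139 z 0.0698 slope deg [ 0.04 -0.1 ]
die u edges [-0.043   0.0469] z 0.03538001482119674
top -0.111 1
top -0.037 0
top 0.037 132 z 0.0726 slope deg [0.23 0.45]
top 0.111 161 z 0.0726 slope deg [0.71 0.73]
die u edges [-0.0411  0.0484] z 0.03677032731060126
round rect c [0.5165 0.2569] [60. 62.] face dir 85.6 -4.4000015 circ c [0.516  0.2569] 35.6 tab dir -1.0 A 3265.5
round rect c [0.51   0.1845] [60. 62.] face dir 45.0 -45.0 circ c [0.5106 0.1846] 31.6 tab dir -22.0 A 2968.0
round rect c [0.5056 0.1114] [60. 62.] face dir 84.8 -5.199997 circ c [0.5065 0.1115] 35.6 tab dir 174.0 A 3278.5
round rect c [0.5    0.0355] [62. 62.] face dir 45.0 -45.0 circ c [0.5007 0.0356] 31.8 tab dir 172.0 A 3018.0
t 49.2 tcp [0.4746 0.0629 0.2057] yaw 45.4 w 0.0869 tilt [-0.0017 -0.    ]
-> (np.float64(0.4170962339059972), np.float64(0.15709618726133248), 0.15, 85.35) twist -40.0 then shift [6.5  8.93 5.57]
```

The three other tubs are level at z 0.070, but this one sits about 5 mm high and tilted 3.3°, up on its left side. The shuttle has also crept in about 2 mm. I'll press it down with the closed fingertips on the high side.

```bash
python3 - <<'E'
from h import *
need((*die(.002,-.102),.15,45.35),(*die(.002,-.102),.095,45.35),(*die(.002,-.102),.087,45.35))
E
```

```text
t 49.2 tcp [0.4746 0.0629 0.2057] yaw 45.4 w 0.0869 tilt [-0.0017 -0.    ]
-> (np.float64(0.5005244047948011), np.float64(0.04797359426543385), 0.15, 45.35) twist 0.0 then shift [-2.89  0.76  5.57]
-> (np.float64(0.5005244047948011), np.float64(0.04797359426543385), 0.095, 45.35) twist -0.0 then shift [0.  0.  5.5]
-> (np.float64(0.5005244047948011), np.float64(0.04797359426543385), 0.087, 45.35) twist -0.0 then shift [0.  0.  0.8]
```

```bash
python3 -m pendant '[{"jaw":0,"linear":[-1.4,0.4,2],"twist":0},{"jaw":0,"linear":[-1.5,0.35,2],"twist":0},{"jaw":0,"linear":[0,0,2],"twist":0},{"jaw":0,"linear":[0,0,2],"twist":0},{"jaw":0,"linear":[0,0,2],"twist":0},{"jaw":0,"linear":[0,0,0.9],"twist":0},{"jaw":0,"linear":[0,0,0],"twist":0},{"jaw":0,"linear":[0,0,0],"twist":0},{"jaw":0,"linear":[0,0,0],"twist":0}]' 10
python3 -m pendant '[{"jaw":0,"linear":[0,0,0.3],"twist":0},{"jaw":0,"linear":[0,0,0.2],"twist":0},{"jaw":0,"linear":[0,0,0.2],"twist":0},{"jaw":0,"linear":[0,0,0],"twist":0},{"jaw":0,"linear":[0,0,0],"twist":0}]'
```

```text
time: 49.95
position: [0.5019, 0.0474, 0.0978]
tool_rot: [0.38, 0.925, 0.0, 0.001]
ft_force: [-0.3, 0.3, 0.1]
grip_width: 0.035
grip_force: 0.0
time: 50.37
position: [0.5009, 0.0476, 0.0906]
tool_rot: [0.38, 0.925, -0.0, -0.0]
ft_force: [-0.5, -0.6, 0.7]
grip_width: 0.0037
grip_force: 0.0
```

```bash
python3 -m pendant '[{"jaw":0,"linear":[0,0,0.2],"twist":0},{"jaw":0,"linear":[0,0,0.1],"twist":0},{"jaw":0,"linear":[0,0,0.1],"twist":0},{"jaw":0,"linear":[0,0,0],"twist":0},{"jaw":0,"linear":[0,0,0],"twist":0}]'
python3 -m pendant '[{"jaw":0,"linear":[0,0,0.1],"twist":0},{"jaw":0,"linear":[0,0,0.1],"twist":0},{"jaw":0,"linear":[0,0,0],"twist":0},{"jaw":0,"linear":[0,0,0],"twist":0}]'
```

```text
time: 50.78
position: [0.5012, 0.0476, 0.0874]
tool_rot: [0.38, 0.925, 0.0, 0.0]
ft_force: [-1.8, -0.1, 7.9]
grip_width: 0.0005
grip_force: 4.2
time: 51.12
position: [0.5031, 0.0475, 0.0873]
tool_rot: [0.38, 0.925, 0.001, 0.003]
ft_force: [-3.6, 0.8, 20.8]
grip_width: 0.0004
grip_force: 10.5
```

```bash
python3 -m pendant '[{"jaw":0,"linear":[0,0,-0.5],"twist":0},{"jaw":0,"linear":[0,0,-2],"twist":0},{"jaw":0,"linear":[0,0,-3],"twist":0},{"jaw":0,"linear":[0,0,-3],"twist":0},{"jaw":0,"linear":[1.5,0,-3],"twist":0},{"jaw":0,"linear":[1.5,0,0],"twist":0},{"jaw":0,"linear":[0,0,0],"twist":0},{"jaw":0,"linear":[0,0,0],"twist":0}]'
python3 lev.py 0.003 wrist
python3 - <<'E'
from h import *
tubs(cloud(cap('wrist')),.06,.08,(.40,.60,-.05,.32))
E
```

```text
time: 51.78
position: [0.4787, 0.0691, 0.1991]
tool_rot: [0.38, 0.925, -0.0, -0.001]
ft_force: [1.3, -0.1, -0.6]
grip_width: 0.0005
grip_force: 0.0
wrist -0.111 1089 z 0.0707 slope deg [ 2.89 -2.52]
wrist -0.037 2554 z 0.0701 slope deg [ 0.1  -0.05]
wrist 0.037 2880 z 0.0699 slope deg [0.43 0.32]
wrist 0.111 3349 z 0.0698 slope deg [ 0.09 -0.19]
die u edges [-0.0408  0.049 ] z 0.035395451630451935
round rect c [0.5188 0.2571] [60. 61.] face dir 84.8 -5.199997 circ c [0.518 0.257] 35.7 tab dir -2.0 A 3276.5
round rect c [0.513  0.1845] [60. 63.] face dir 45.0 -45.0 circ c [0.5135 0.1845] 32.3 tab dir -21.0 A 3018.0
round rect c [0.5082 0.1112] [60. 62.] face dir 85.9 -4.0999985 circ c [0.5085 0.1115] 35.6 tab dir -106.0 A 3260.0
```

```bash
python3 -m pendant '[{"jaw":1,"linear":[2,-1.5,-1],"twist":-6},{"jaw":1,"linear":[2,-1.5,-1],"twist":-7},{"jaw":1,"linear":[2,-1.5,-1],"twist":-7},{"jaw":1,"linear":[0,-1.5,-1],"twist":-7},{"jaw":1,"linear":[0,-1.5,0],"twist":-7},{"jaw":1,"linear":[0,0,0],"twist":-6},{"jaw":1,"linear":[0,0,0],"twist":0},{"jaw":1,"linear":[0,0,0],"twist":0}]'
python3 lev.py 0.004 wrist
python3 - <<'E'
from h import *
c=cap('wrist'); tubs(cloud(c),.055,.09,(.40,.60,-.05,.32)); need((*die(.004,-.111),.15,45.35))
p=proj(c,[*die(.004,-.111),.07])[0]; print(p)
x,y=np.clip(p,[100,70],[540,330]).astype(int); cv2.imwrite('pics/w9.png',cv2.resize(c['color'][y-70:y+70,x-100:x+100],None,fx=4,fy=4))
E
```

```text
time: 52.55
position: [0.3945, 0.0423, 0.2387]
tool_rot: [0.043, 0.999, 0.0, -0.001]
ft_force: [0.5, 0.4, 0.3]
grip_width: 0.046
grip_force: 0.0
wrist -0.111 345 z 0.0665 slope deg [11.3  -0.27]
wrist -0.037 0
wrist 0.037 0
wrist 0.111 5
die u edges [-0.0409  0.0482] z 0.03531580983824645
t 52.6 tcp [0.3945 0.0427 0.2389] yaw 85.2 w 0.054 tilt [-0.0015  0.0003]
-> (np.float64(0.5017882030929789), np.float64(0.03884108016133729), 0.15, 45.35) twist 39.8 then shift [-7.9   7.27  8.89]
[324.17276329 274.14540723]
```

View pics/w9.png

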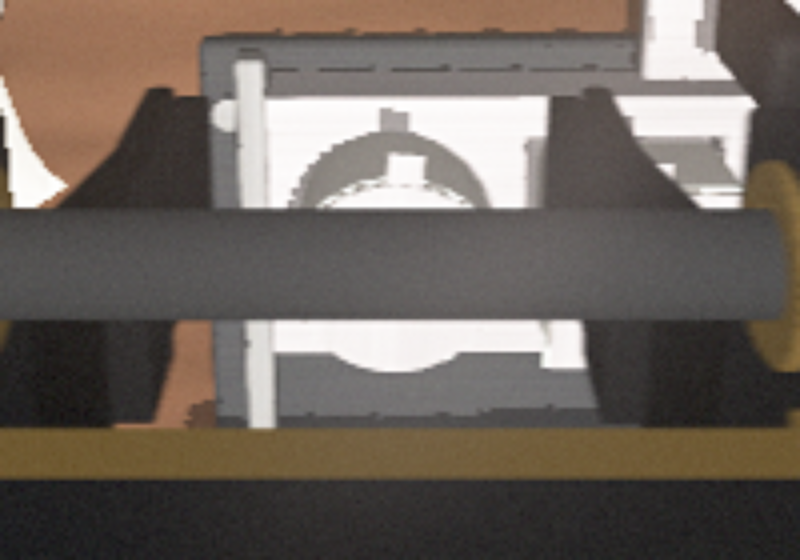

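The tub at (400,270) is mostly hidden by the gripper; I need to stand further ahead to see it.

```bash
python3 -m pendant '[{"jaw":1,"linear":[-2.5,0,-0.3],"twist":0},{"jaw":1,"linear":[-2.5,0,-0.3],"twist":0},{"jaw":1,"linear":[-2.5,0,-0.3],"twist":0},{"jaw":1,"linear":[-2.5,0,-0.3],"twist":0},{"jaw":1,"linear":[-1,0,0],"twist":0},{"jaw":1,"linear":[0,0,0],"twist":0},{"jaw":1,"linear":[0,0,0],"twist":0}]'
python3 lev.py 0.004 wrist
python3 - <<'E'
from h import *
c=cap('wrist'); tubs(cloud(c),.055,.09,(.40,.60,-.05,.32)); need((*die(.004,-.111),.15,45.35))
p=proj(c,[*die(.004,-.111),.07])[0]; print(p)
x,y=np.clip(p,[100,70],[540,330]).astype(int); cv2.imwrite('pics/w10.png',cv2.resize(c['color'][y-70:y+70,x-100:x+100],None,fx=4,fy=4))
E
```

```text
time: 53.23
position: [0.5028, 0.0341, 0.2505]
tool_rot: [0.041, 0.999, 0.0, -0.002]
ft_force: [-0.5, 1.5, 0.0]
grip_width: 0.0867
grip_force: 0.0
wrist -0.111 1766 z 0.07 slope deg [ 0.02 -0.16]
wrist -0.037 1805 z 0.07 slope deg [-0.16 -0.09]
wrist 0.037 1771 z 0.0698 slope deg [0.55 0.3 ]
wrist 0.111 1778 z 0.0698 slope deg [-0.02 -0.07]
die u edges [-0.0405  0.0494] z 0.03532067580495302
round rect c [0.5196 0.2565] [59. 62.] face dir 85.2 -4.800003 circ c [0.5185 0.2565] 35.0 tab dir None A 3216.0
round rect c [0.5126 0.1838] [61. 60.] face dir 26.6 -63.4 circ c [0.5131 0.1833] 31.7 tab dir -21.0 A 2931.5
round rect c [0.5072 0.1107] [59. 59.] face dir 86.4 -3.5999985 circ c [0.508 0.111] 34.3 tab dir 172.0 A 3081.0
round rect c [0.501 0.037] [61. 62.] face dir 45.0 -45.0 circ c [0.5004 0.037 ] 31.9 tab dir 170.0 A 2997.0
t 53.3 tcp [0.5018 0.0342 0.2508] yaw 85.3 w 0.0869 tilt [-0.0035  0.0005]
-> (np.float64(0.5017882030929789), np.float64(0.03884108016133729), 0.15, 45.35) twist 40.0 then shift [ 0.33  0.33 10.08]
[323.72691804 182.58032305]
```

All four tubs now read z 0.070. Round_b shows about 0.6° of slope, so I'll give it a light press as well.

```bash
python3 - <<'E'
from h import *
need((*die(.010,.041),.25,DY),(*die(.010,.041),.088,DY))
E
```

```text
t 53.3 tcp [0.5018 0.0342 0.2508] yaw 85.3 w 0.0869 tilt [-0.0035  0.0005]
-> (np.float64(0.5200909037628296), np.float64(0.18985436152489765), 0.25, 85.35) twist -0.0 then shift [-0.56 15.66  0.08]
-> (np.float64(0.5200909037628296), np.float64(0.18985436152489765), 0.088, 85.35) twist -0.0 then shift [ 0.   0.  16.2]
```

```bash
python3 -m pendant '[{"jaw":0,"linear":[-0.1,2.6,0],"twist":0},{"jaw":0,"linear":[-0.1,2.6,0],"twist":0},{"jaw":0,"linear":[-0.1,2.6,0],"twist":0},{"jaw":0,"linear":[-0.1,2.6,0],"twist":0},{"jaw":0,"linear":[-0.1,2.6,0],"twist":0},{"jaw":0,"linear":[0,2.6,0],"twist":0},{"jaw":0,"linear":[0,0,3],"twist":0},{"jaw":0,"linear":[0,0,3],"twist":0},{"jaw":0,"linear":[0,0,3],"twist":0},{"jaw":0,"linear":[0,0,3],"twist":0},{"jaw":0,"linear":[0,0,2.5],"twist":0},{"jaw":0,"linear":[0,0,0.7],"twist":0}]'
python3 -m pendant '[{"jaw":0,"linear":[0,0,0],"twist":0},{"jaw":0,"linear":[0,0,0],"twist":0},{"jaw":0,"linear":[0,0,0],"twist":0},{"jaw":0,"linear":[0,0,0],"twist":0}]'
```

```text
time: 54.33
position: [0.5174, 0.1882, 0.0962]
tool_rot: [0.041, 0.999, -0.001, -0.004]
ft_force: [-0.3, 0.4, 0.3]
grip_width: 0.0149
grip_force: 0.0
time: 54.67
position: [0.5229, 0.1889, 0.1014]
tool_rot: [0.041, 0.999, 0.0, 0.002]
ft_force: [0.1, -0.7, 0.1]
grip_width: 0.0007
grip_force: 0.0
```

```bash
python3 -m pendant '[{"jaw":0,"linear":[0.2,0,0.5],"twist":0},{"jaw":0,"linear":[0,0,0.5],"twist":0},{"jaw":0,"linear":[0,0,0.3],"twist":0},{"jaw":0,"linear":[0,0,0.1],"twist":0},{"jaw":0,"linear":[0,0,0],"twist":0},{"jaw":0,"linear":[0,0,0],"twist":0}]'
python3 -m pendant '[{"jaw":0,"linear":[0,0,0.1],"twist":0},{"jaw":0,"linear":[0,0,0.1],"twist":0},{"jaw":0,"linear":[0,0,0],"twist":0},{"jaw":0,"linear":[0,0,0],"twist":0}]'
python3 -m pendant '[{"jaw":0,"linear":[0,0,-2],"twist":0},{"jaw":0,"linear":[0,0,-3],"twist":0},{"jaw":0,"linear":[0,0,-3],"twist":0},{"jaw":0,"linear":[0,-2,-3],"twist":0},{"jaw":0,"linear":[0,-2,-3],"twist":0},{"jaw":0,"linear":[0,0,-1],"twist":0},{"jaw":0,"linear":[0,0,0],"twist":0},{"jaw":0,"linear":[0,0,0],"twist":0}]'
python3 lev.py 0.005 wrist
```

```text
time: 55.17
position: [0.5208, 0.1889, 0.0874]
tool_rot: [0.041, 0.999, 0.0, 0.001]
ft_force: [-1.8, -0.8, 13.4]
grip_width: 0.0003
grip_force: 6.5
time: 55.5
position: [0.5224, 0.1888, 0.0873]
tool_rot: [0.041, 0.999, 0.0, 0.003]
ft_force: [-1.2, -2.9, 24.2]
grip_width: 0.0004
grip_force: 11.7
time: 56.17
position: [0.5163, 0.1494, 0.2332]
tool_rot: [0.041, 0.999, 0.0, 0.0]
ft_force: [-1.1, -0.1, -1.5]
grip_width: 0.0006
grip_force: 0.0
wrist -0.111 2015 z 0.0701 slope deg [ 1.03 -0.98]
wrist -0.037 1996 z 0.0701 slope deg [-0.03 -0.1 ]
wrist 0.037 1972 z 0.07 slope deg [0.24 0.02]
wrist 0.111 2000 z 0.0699 slope deg [0.01 0.02]
die u edges [-0.0371  0.0522] z 0.0354701358419868
```

All four tubs are level within noise at z 0.070; the remaining slopes on the rounds come from rim pixels in the mask. Next I push the shuttle in from behind its grip.

```bash
python3 -m pendant '[{"jaw":0,"linear":[3,0,0],"twist":0},{"jaw":0,"linear":[3,0,0],"twist":0},{"jaw":0,"linear":[3,0,0],"twist":0},{"jaw":0,"linear":[3,0,0],"twist":0},{"jaw":0,"linear":[0.5,0,0],"twist":0},{"jaw":0,"linear":[0,0,0],"twist":0},{"jaw":0,"linear":[0,0,0],"twist":0}]'
python3 - <<'E'
from h import *
P=cloud(cap('top')); d=P[...,:2]-DC; s=np.radians(DY); ey=np.array([np.cos(s),np.sin(s)]); ex=np.array([ey[1],-ey[0]]); u=d@ex; v=d@ey; z=P[...,2]
m=(abs(v)<.04)&(u>-.1)&(u<-.045)&(z>.06)&(z<.085); print(m.sum(),u[m].mean(),v[m].mean(),z[m].mean())
m=(abs(v)<.05)&(u>-.16)&(u<-.05)&(z>.01)&(z<.2); print('max z front',z[m].max())
need((*die(-.115,-.001),.23,DY),(*die(-.115,-.001),.060,DY))
E
```

```text
time: 56.8
position: [0.3922, 0.1598, 0.2327]
tool_rot: [0.04, 0.999, -0.0, -0.0]
ft_force: [0.8, -0.3, -0.6]
grip_width: 0.0012
grip_force: 0.0
0 nan nan nan
max z front 0.027862275189783237
t 56.9 tcp [0.3931 0.1596 0.2329] yaw 85.3 w 0.0003 tilt [0.0004 0.    ]
-> (np.float64(0.3920974523547594), np.float64(0.1581261974328804), 0.23, 85.35) twist -0.0 then shift [ 0.09 -0.16  0.29]
-> (np.float64(0.3920974523547594), np.float64(0.1581261974328804), 0.06, 85.35) twist -0.0 then shift [ 0.  0. 17.]<stdin>:3: RuntimeWarning: Mean of empty slice.
  ret = ret.dtype.type(ret / rcount)
```

```bash
python3 -m pendant '[{"jaw":0,"linear":[0,-0.15,3],"twist":0},{"jaw":0,"linear":[0,0,3],"twist":0},{"jaw":0,"linear":[0,0,3],"twist":0},{"jaw":0,"linear":[0,0,3],"twist":0},{"jaw":0,"linear":[0,0,3],"twist":0},{"jaw":0,"linear":[0,0,2],"twist":0},{"jaw":0,"linear":[0,0,0],"twist":0},{"jaw":0,"linear":[0,0,0],"twist":0}]'
python3 -m pendant '[{"jaw":0,"linear":[-1,0,0],"twist":0},{"jaw":0,"linear":[-1,0,0],"twist":0},{"jaw":0,"linear":[-1,0,0],"twist":0},{"jaw":0,"linear":[-0.5,0,0],"twist":0},{"jaw":0,"linear":[-0.5,0,0],"twist":0},{"jaw":0,"linear":[-0.5,0,0],"twist":0},{"jaw":0,"linear":[-1,0,0],"twist":0},{"jaw":0,"linear":[-1,0,0],"twist":0},{"jaw":0,"linear":[0,0,0],"twist":0},{"jaw":0,"linear":[0,0,0],"twist":0}]'
python3 - <<'E'
from h import *
need((*die(.05,0),.06,DY)); print(tool()[0]['ft_force'])
E
python3 lev.py 0.02 side
```

```text
time: 57.52
position: [0.3924, 0.1577, 0.0622]
tool_rot: [0.041, 0.999, -0.0, -0.001]
ft_force: [0.5, 0.6, 0.2]
grip_width: 0.0005
grip_force: 0.0
time: 58.35
position: [0.4588, 0.1524, 0.0637]
tool_rot: [0.041, 0.999, 0.0, 0.002]
ft_force: [0.2, -1.0, 0.4]
grip_width: 0.0003
grip_force: 0.0
t 58.4 tcp [0.4588 0.1524 0.0637] yaw 85.3 w 0.0003 tilt [0.0041 0.0002]
-> (np.float64(0.5566354256077793), np.float64(0.14574656263259306), 0.06, 85.35) twist -0.1 then shift [-9.8   0.13  0.37]
[ 0.16363123 -0.95606442  0.36923738]
side -0.111 88 z 0.0688 slope deg [1.76 3.6 ]
side -0.037 66 z 0.0693 slope deg [1.75 0.38]
side 0.037 60 z 0.067 slope deg [10.45  3.05]
side 0.111 50 z 0.0693 slope deg [ 1.41 -0.88]
die u edges [-0.0262  0.0799] z 0.03511930477890057
```

```bash
python3 -m pendant '[{"jaw":0,"linear":[-0.7,0,0.1],"twist":0},{"jaw":0,"linear":[-0.9,0,0.1],"twist":0},{"jaw":0,"linear":[-1,0,0.1],"twist":0},{"jaw":0,"linear":[-1,0,0],"twist":0},{"jaw":0,"linear":[-1,0,0],"twist":0},{"jaw":0,"linear":[-1,0,0],"twist":0},{"jaw":0,"linear":[-1,0,0],"twist":0},{"jaw":0,"linear":[-1,0,0],"twist":0},{"jaw":0,"linear":[-0.7,0,0],"twist":0},{"jaw":0,"linear":[-0.5,0,0],"twist":0},{"jaw":0,"linear":[0,0,0],"twist":0},{"jaw":0,"linear":[0,0,0],"twist":0}]'
python3 - <<'E'
from h import *
need((*die(.0515,0),.06,DY)); print(tool()[0]['ft_force'])
E
```

```text
time: 59.4
position: [0.5463, 0.1452, 0.061]
tool_rot: [0.041, 0.999, 0.0, 0.002]
ft_force: [-0.7, -0.4, -0.4]
grip_width: 0.0007
grip_force: 0.0
t 59.4 tcp [0.5463 0.1452 0.061 ] yaw 85.3 w 0.0007 tilt [0.0041 0.0002]
-> (np.float64(0.5581304883760128), np.float64(0.14562495951157084), 0.06, 85.35) twist -0.1 then shift [-1.18  0.14  0.1 ]
[-0.68198077 -0.40098598 -0.43906184]
```

```bash
python3 -m pendant '[{"jaw":0,"linear":[-0.3,0,0],"twist":0},{"jaw":0,"linear":[-0.3,0,0],"twist":0},{"jaw":0,"linear":[-0.3,0,0],"twist":0},{"jaw":0,"linear":[0,0,0],"twist":0}]'
python3 -m pendant '[{"jaw":0,"linear":[-0.2,0,0],"twist":0},{"jaw":0,"linear":[0,0,0],"twist":0},{"jaw":0,"linear":[0,0,0],"twist":0}]'
python3 -m pendant '[{"jaw":0,"linear":[-0.15,0,0],"twist":0},{"jaw":0,"linear":[0,0,0],"twist":0},{"jaw":0,"linear":[0,0,0],"twist":0}]'
```

```text
time: 59.73
position: [0.5538, 0.1446, 0.0607]
tool_rot: [0.041, 0.999, 0.0, 0.001]
ft_force: [-0.8, 0.9, 1.1]
grip_width: 0.0005
grip_force: 0.7
time: 59.98
position: [0.5554, 0.1444, 0.0606]
tool_rot: [0.041, 0.999, 0.0, 0.0]
ft_force: [-2.3, 0.8, 1.2]
grip_width: 0.0002
grip_force: 0.8
time: 60.23
position: [0.5555, 0.1444, 0.0604]
tool_rot: [0.041, 0.999, -0.0, -0.001]
ft_force: [-4.8, 1.7, 2.9]
grip_width: 0.0007
grip_force: 2.6
```

```bash
python3 -m pendant '[{"jaw":0,"linear":[-0.15,0,0],"twist":0},{"jaw":0,"linear":[0,0,0],"twist":0},{"jaw":0,"linear":[0,0,0],"twist":0}]'
python3 -m pendant '[{"jaw":0,"linear":[-0.2,0,0],"twist":0},{"jaw":0,"linear":[0,0,0],"twist":0},{"jaw":0,"linear":[0,0,0],"twist":0},{"jaw":0,"linear":[0,0,0],"twist":0}]'
```

```text
time: 60.48
position: [0.5555, 0.1443, 0.0604]
tool_rot: [0.041, 0.999, -0.0, -0.003]
ft_force: [-7.5, 0.9, 6.1]
grip_width: 0.0004
grip_force: 3.7
time: 60.82
position: [0.5556, 0.1443, 0.0603]
tool_rot: [0.041, 0.999, -0.0, -0.005]
ft_force: [-10.2, 1.7, 7.7]
grip_width: 0.0005
grip_force: 5.2
```

That is a solid stop. I'm backing off, rising, and checking the grip and button positions.

```bash
python3 -m pendant '[{"jaw":0,"linear":[1,0,0],"twist":0},{"jaw":0,"linear":[2,0,0],"twist":0},{"jaw":0,"linear":[2,0,-1],"twist":0},{"jaw":0,"linear":[0,0,-3],"twist":0},{"jaw":0,"linear":[0,0,-3],"twist":0},{"jaw":0,"linear":[0,0,-4],"twist":0},{"jaw":0,"linear":[0,0,-4],"twist":0},{"jaw":0,"linear":[0,0,-4],"twist":0},{"jaw":0,"linear":[-3,-3,-1],"twist":0},{"jaw":0,"linear":[-3,-3,0],"twist":0},{"jaw":0,"linear":[-3,-3,0],"twist":0},{"jaw":0,"linear":[-3,-2,0],"twist":0}]'
python3 -m pendant '[{"jaw":0,"linear":[-2,-1,0],"twist":0},{"jaw":0,"linear":[0,0,0],"twist":0},{"jaw":0,"linear":[0,0,0],"twist":0}]'
python3 - <<'E'
from h import *
s=np.radians(DY); ey=np.array([np.cos(s),np.sin(s)]); ex=np.array([ey[1],-ey[0]])
for n in('wrist','top'):
    c=cap(n); P=cloud(c); d=P[...,:2]-DC; u=d@ex; v=d@ey; z=P[...,2]
    m=(abs(v)<.03)&(u>0)&(u<.12)&(z>.066)&(z<.085)
    if m.any(): print(n,'grip',m.sum(),np.percentile(u[m],[2,50,98]).round(4),np.median(v[m]).round(4),z[m].mean())
    m=(abs(u-.14)<.06)&(abs(v)<.18)&(z>.155)&(z<.172)
    if m.sum()>5: print(n,'btn',m.sum(),'xyz',((P[m].max(0)+P[m].min(0))/2).round(4),z[m].mean())
    m=(abs(v)<.17)&(u>.05)&(u<.2)&(z>.135)&(z<.15); print(n,'head u',np.percentile(u[m],[1,99]).round(4) if m.any() else '')
    m=(abs(v+.09)<.04)&(u>0)&(u<.12)&(z>.030)&(z<.04); print(n,'die front u',np.percentile(u[m],[1,5]).round(4) if m.any() else '')
    if n=='wrist': cv2.imwrite('pics/w11.png',c['color'])
need((.629,.016,.20,DY))
E
```

```text
time: 61.82
position: [0.6214, 0.0282, 0.2615]
tool_rot: [0.041, 0.999, -0.001, 0.003]
ft_force: [0.7, 0.5, -0.5]
grip_width: 0.0005
grip_force: 0.0
time: 62.07
position: [0.6396, 0.0181, 0.2597]
tool_rot: [0.042, 0.999, -0.0, 0.001]
ft_force: [-0.2, -0.2, -0.3]
grip_width: 0.0004
grip_force: 0.0
wrist grip 410 [0.061  0.0732 0.0859] -0.0056 0.07277316853076336
wrist btn 2306 xyz [0.6307 0.0169 0.1623] 0.162111746121315
wrist head u [0.0951 0.1792]
wrist die front u [0.0945 0.0945]
top grip 27 [0.0637 0.0745 0.0875] -0.0 0.07537353349221537
top btn 22 xyz [0.65   0.1447 0.1634] 0.16297602588843943
top head u [0.0959 0.1849]
top die front u 
t 62.2 tcp [0.6375 0.0199 0.2597] yaw 85.3 w 0.0007 tilt [-0.0001  0.0001]
-> (0.629, 0.016, 0.2, 85.35) twist -0.0 then shift [ 0.81 -0.46  5.97]
```

View pics/w11.png

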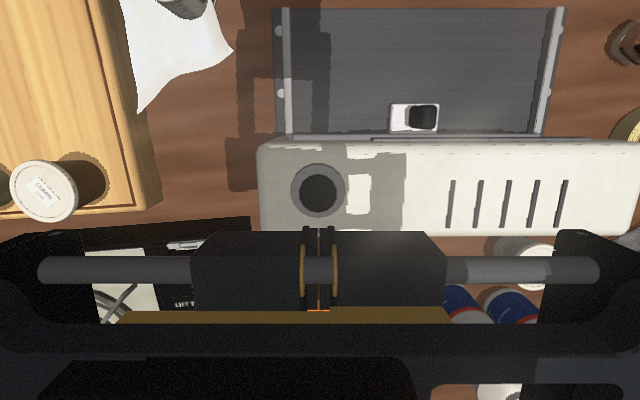

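The shuttle is all the way in: the grip at (418,117) is now at the head's front edge, 0.141 m of travel. The button is at (318,188), world (0.630, 0.016). I'm pressing it.

```bash
python3 -m pendant '[{"jaw":0,"linear":[0.4,-0.2,2],"twist":0},{"jaw":0,"linear":[0.35,-0.2,2],"twist":0},{"jaw":0,"linear":[0,0,2],"twist":0},{"jaw":0,"linear":[0,0,1],"twist":0},{"jaw":0,"linear":[0,0,0],"twist":0},{"jaw":0,"linear":[0,0,0],"twist":0},{"jaw":0,"linear":[0,0,0],"twist":0}]'
python3 - <<'E'
from h import *
need((.630,.0163,.174,DY))
E
python3 -m pendant '[{"jaw":0,"linear":[0,0,0.4],"twist":0},{"jaw":0,"linear":[0,0,0.4],"twist":0},{"jaw":0,"linear":[0,0,0.3],"twist":0},{"jaw":0,"linear":[0,0,0.2],"twist":0},{"jaw":0,"linear":[0,0,0],"twist":0},{"jaw":0,"linear":[0,0,0],"twist":0}]'
```

```text
time: 62.75
position: [0.6309, 0.0166, 0.1914]
tool_rot: [0.041, 0.999, -0.0, 0.001]
ft_force: [0.1, -0.3, 0.5]
grip_width: 0.0004
grip_force: 0.0
t 62.8 tcp [0.6309 0.0166 0.1914] yaw 85.3 w 0.0004 tilt [ 0.0025 -0.0004]
-> (0.63, 0.0163, 0.174, 85.35) twist -0.0 then shift [ 0.09 -0.03  1.74]
time: 63.25
position: [0.6314, 0.0162, 0.1794]
tool_rot: [0.041, 0.999, -0.0, 0.002]
ft_force: [-0.2, 0.4, 9.7]
grip_width: 0.0005
grip_force: 4.7
```

```bash
python3 -m pendant '[{"jaw":0,"linear":[0,0,0],"twist":0},{"jaw":0,"linear":[0,0,0],"twist":0},{"jaw":0,"linear":[0,0,0],"twist":0}]'
python3 -m pendant '[{"jaw":0,"linear":[0,0,0.2],"twist":0},{"jaw":0,"linear":[0,0,0],"twist":0},{"jaw":0,"linear":[0,0,0],"twist":0},{"jaw":0,"linear":[0,0,0],"twist":0}]'
```

```text
time: 63.5
position: [0.6314, 0.0162, 0.1793]
tool_rot: [0.041, 0.999, -0.0, 0.002]
ft_force: [-0.5, 0.5, 9.9]
grip_width: 0.0004
grip_force: 4.7
time: 63.83
position: [0.6314, 0.0162, 0.1792]
tool_rot: [0.041, 0.999, -0.0, 0.002]
ft_force: [-3.4, 0.4, 18.1]
grip_width: 0.0003
grip_force: 8.8
```

It stops hard at tip z 0.162, short of full travel. The closed fingers are probably resting on the collar. I'll lift and measure button against collar.

```bash
python3 -m pendant '[{"jaw":0,"linear":[0,0,-2],"twist":0},{"jaw":0,"linear":[0,0,-3],"twist":0},{"jaw":0,"linear":[0,0,-3],"twist":0},{"jaw":0,"linear":[0,0,0],"twist":0},{"jaw":0,"linear":[0,0,0],"twist":0}]'
python3 - <<'E'
from h import *
c=cap('wrist'); P=cloud(c); g=c['color'].max(2); z=P[...,2]
near=(np.hypot(P[...,0]-.6305,P[...,1]-.0166)<.035)
for lo in np.arange(.144,.168,.002):
    m=near&(z>=lo)&(z<lo+.002)
    if m.sum()>10: print(lo.round(3),m.sum(),'gray',np.median(g[m]),'ctr',((P[m].max(0)+P[m].min(0))/2)[:2].round(4),'r pct',np.percentile(np.hypot(*(P[m][:,:2]-[.6305,.0166]).T),[5,50,95]).round(4))
m=near&(g<70)&(z>.15); print('black',m.sum(),z[m].mean(),(P[m].max(0)-P[m].min(0)).round(4),((P[m].max(0)+P[m].min(0))/2).round(4))
need((.6305,.0166,.17,DY))
E
```

```text
time: 64.25
position: [0.6311, 0.016, 0.2572]
tool_rot: [0.041, 0.999, -0.0, 0.002]
ft_force: [-0.1, 0.6, 0.2]
grip_width: 0.0004
grip_force: 0.0
0.144 1556 gray 148.0 ctr [0.6291 0.0164] r pct [0.0244 0.0303 0.0345]
0.146 436 gray 148.0 ctr [0.6304 0.0166] r pct [0.0238 0.0293 0.0344]
0.148 22 gray 82.0 ctr [0.6104 0.0179] r pct [0.023  0.0232 0.0236]
0.15 17 gray 80.0 ctr [0.6126 0.018 ] r pct [0.023  0.0232 0.0238]
0.152 16 gray 83.0 ctr [0.6105 0.0157] r pct [0.0231 0.0233 0.0236]
0.154 70 gray 101.5 ctr [0.6308 0.017 ] r pct [0.0203 0.0232 0.0238]
0.156 904 gray 108.0 ctr [0.6307 0.0168] r pct [0.0162 0.0203 0.0233]
0.158 227 gray 107.0 ctr [0.6304 0.0171] r pct [0.0154 0.0195 0.0226]
0.16 21 gray 44.0 ctr [0.6211 0.0176] r pct [0.015  0.0154 0.0159]
0.162 20 gray 45.5 ctr [0.6182 0.0176] r pct [0.0149 0.0152 0.0154]
0.164 82 gray 48.0 ctr [0.6291 0.0167] r pct [0.0074 0.0149 0.0157]
0.166 823 gray 47.0 ctr [0.6303 0.0167] r pct [0.0035 0.0109 0.0149]
0.168 166 gray 47.0 ctr [0.6297 0.0157] r pct [0.0031 0.0097 0.0139]
black 26645 0.33641536278176676 [0.0488 0.0565 0.2064] [0.6203 0.0198 0.2593]
t 64.3 tcp [0.6299 0.0162 0.2553] yaw 85.3 w 0.0007 tilt [ 0.0003 -0.0001]
-> (0.6305, 0.0166, 0.17, 85.35) twist -0.1 then shift [-0.06  0.05  8.53]
```

The collar at 0.157 can't be what stopped the tips; the button top itself reads about 0.167. A slow second press will show the force against travel.

```bash
python3 -m pendant '[{"jaw":0,"linear":[0,0.05,3],"twist":0},{"jaw":0,"linear":[0,0,3],"twist":0},{"jaw":0,"linear":[0,0,0.7],"twist":0},{"jaw":0,"linear":[0,0,0],"twist":0},{"jaw":0,"linear":[0,0,0],"twist":0},{"jaw":0,"linear":[0,0,0],"twist":0}]' | sed -n 2,4p
for i in 1; do :; done
python3 -m pendant '[{"jaw":0,"linear":[0,0,0.2],"twist":0},{"jaw":0,"linear":[0,0,0],"twist":0},{"jaw":0,"linear":[0,0,0],"twist":0}]' | grep -E 'posi|ft'
python3 -m pendant '[{"jaw":0,"linear":[0,0,0.2],"twist":0},{"jaw":0,"linear":[0,0,0],"twist":0},{"jaw":0,"linear":[0,0,0],"twist":0}]' | grep -E 'posi|ft'
python3 -m pendant '[{"jaw":0,"linear":[0,0,0.2],"twist":0},{"jaw":0,"linear":[0,0,0],"twist":0},{"jaw":0,"linear":[0,0,0],"twist":0}]' | grep -E 'posi|ft'
python3 -m pendant '[{"jaw":0,"linear":[0,0,0.2],"twist":0},{"jaw":0,"linear":[0,0,0],"twist":0},{"jaw":0,"linear":[0,0,0],"twist":0}]' | grep -E 'posi|ft'
python3 -m pendant '[{"jaw":0,"linear":[0,0,0.2],"twist":0},{"jaw":0,"linear":[0,0,0],"twist":0},{"jaw":0,"linear":[0,0,0],"twist":0}]' | grep -E 'posi|ft'
python3 -c "
from h import *
P=cloud(cap('top')); z=P[...,2]; m=(abs(P[...,0]-.65)<.05)&(abs(P[...,1]-.15)<.1)&(z>.135)&(z<.17); print(np.percentile(z[m],[5,50,95]) if m.any() else 0)"
```

```text
position: [0.6309, 0.0166, 0.1889]
tool_rot: [0.041, 0.999, -0.0, 0.001]
ft_force: [0.9, -1.1, -0.4]
position: [0.6305, 0.0167, 0.1869]
ft_force: [1.1, 0.3, -0.6]
position: [0.6307, 0.0166, 0.1846]
ft_force: [1.1, -0.3, 1.3]
position: [0.6307, 0.0166, 0.1824]
ft_force: [0.8, 1.1, 2.3]
position: [0.6307, 0.0166, 0.1804]
ft_force: [1.9, -0.7, 3.8]
position: [0.6307, 0.0166, 0.1794]
ft_force: [-0.1, 0.7, 8.8]
[0.14199231 0.14751537 0.15258656]
```

The force rises from about 0.186 and goes hard at 0.1794 after about 5 N, so that is the full 6 mm. I'm letting go, retreating, and taking a final look.

```bash
python3 -m pendant '[{"jaw":0,"linear":[0,0,-1],"twist":0},{"jaw":0,"linear":[0,0,-3],"twist":0},{"jaw":0,"linear":[0,0,-4],"twist":0},{"jaw":0,"linear":[0,0,-4],"twist":0},{"jaw":0,"linear":[2,3,-3],"twist":0},{"jaw":0,"linear":[3,3,0],"twist":0},{"jaw":0,"linear":[3,3,0],"twist":0},{"jaw":0,"linear":[3,3,0],"twist":0},{"jaw":0,"linear":[3,3,0],"twist":0},{"jaw":0,"linear":[3,3,0],"twist":0},{"jaw":0,"linear":[0,3,0],"twist":0},{"jaw":0,"linear":[0,3,0],"twist":0}]' | head -2
python3 -m pendant '[{"jaw":0,"linear":[0,3,0],"twist":0},{"jaw":0,"linear":[0,3,0],"twist":0},{"jaw":0,"linear":[0,3,0],"twist":0},{"jaw":0,"linear":[0,3,0],"twist":0},{"jaw":0,"linear":[0,3,0],"twist":0},{"jaw":0,"linear":[0,0,0],"twist":0},{"jaw":0,"linear":[0,0,0],"twist":0}]' | head -2
python3 - <<'E'
from h import *
a=cap('top')['color'][120:275,180:470]; b=cap('side')['color'][150:390,190:480]
A=cv2.resize(a,(580,310)); B=cv2.resize(b,(348,288)); o=np.zeros((598,580,3),np.uint8); o[:310]=A; o[310:,:348]=B; cv2.imwrite('pics/end.png',o)
E
```

```text
time: 67.1
position: [0.4813, 0.2644, 0.3242]
time: 67.68
position: [0.4957, 0.4136, 0.3231]
```

View pics/end.png

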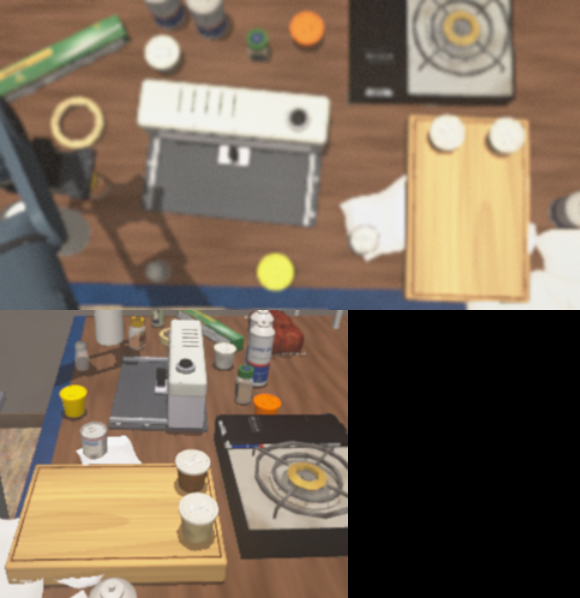

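The final view shows both cups upright on the block, at (447,133) and (505,135) in the top half. The shuttle is fully in with the tubs under the head, and the bystanders haven't moved. I'm handing it in.

```bash
python3 -c "
from rig import robot
print(robot.hand_in())"
```

```text
the job is handed in; nothing more can be done
None
```

I handed the job in at about 68 s: both cups stand upright on the block, all four tubs are seated in matching cavities, the shuttle is fully in and the start button was pressed fully down (twice) and let go; one round tub first jammed about 5 mm high, but after pressing it down all four read level.

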